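# Lay out casters, spacer and ballast on an upturned workstation foot

## Task

The foot of a workstation lies upside down in its cradles: lay its parts out on it, ready for bolting. The large steel ballast plate goes on the tube midway between the two shoes with the small yellow one centred on top of it; the caster with the red brake goes on the pad of the black front shoe, and the orange spacer on the pad of the white rear shoe with the plain caster on top of the spacer. Casters stand wheel up, and every part sits flat, centred on what it lies on and square, its long side along the foot (either way round).

Things in the scene. Friction and masses are not known exactly. Their poses are not given: they have to be found in the camera images.
- brake_caster_c (a point): The caster with the red brake pedal and black tyre. Stiff, upside down on its 80 x 60 x 4 mm plate; 100 mm high, 0.42 kg, wheel 75 x 24 mm. Grip the fork's flat cheeks: 36 mm over the outsides (facing +-y), reaching 79 mm up, slanting from plate centre to axle (20 mm to +x, 62.5 mm up). Point: over the plate's centre, half-way up (50 mm). x along the 80 mm side, z up. Pedal reaches 70 mm to +x.
- plain_caster_c (a point): The caster without brake, blue tyre, a little smaller. Stiff, upside down on its 80 x 60 x 4 mm plate; 88 mm high, 0.32 kg, wheel 63 x 24 mm. Grip the fork's flat cheeks: 36 mm over the outsides (facing +-y), reaching 73 mm up, slanting from plate centre to axle (18 mm to +x, 56.5 mm up). Point: over the plate's centre, half-way up (44 mm). x along the 80 mm side, z up.
- spacer_c (a point): Orange plastic spacer plate with four holes, lying flat, 80 x 60 x 12 mm, 0.075 kg; it makes up the smaller caster's missing height. Point: its centre (6 mm above its underside). x along its long side, y along its short side, z up.
- big_ballast_c (a point): Large ballast plate, dark bare steel, lying flat, 100 x 56 x 18 mm, 0.79 kg. Point: its centre (9 mm above its underside). x along its long side, y along its short side, z up.
- small_ballast_c (a point): Small ballast plate, steel painted yellow, lying flat, 70 x 40 x 18 mm, 0.39 kg. Point: its centre (9 mm above its underside). x along its long side, y along its short side, z up.
- foot_mid (a point): The upturned foot, fixed: a grey metal tube 80 mm wide, 40 mm high in two green cradles (112 mm wide, 46 mm high, 125 mm either side of the middle), a shoe on each end, 552 mm long in all. Point: middle of the tube's top face, midway between the shoes, 60 mm above the table, between two dark threaded holes 44 mm apart. x along the tube, y across, z up.
- pad_front (a point): Black front shoe on one end of the foot (which end varies), fixed: 112 mm along the foot, 90 mm across, 60 mm high, with a dark steel pad 84 x 62 mm raised 6 mm on top. Point: centre of the pad's top face, 66 mm above the table. x along the foot (84 mm side), y across, z up.
- pad_rear (a point): White rear shoe on the other end of the foot, fixed, same shape, with a bright steel pad 84 x 62 mm raised 6 mm. Point: centre of the pad's top face, 66 mm above the table. x along the foot (84 mm side), y across, z up.
There are look-alikes about, which are no part of the job. Leave any green look-alike of the part that bears small_ballast_c alone. What is shaped like the part that bears spacer_c but green is not meant.

How it is judged (in metres and radians):
At the end, for the whole second after the job is handed in: Big ballast on the tube middle, small on big, brake caster on black shoe pad, spacer on white shoe pad, plain caster on spacer: each centred within 12 mm (plain caster also 14 mm from the pad centre), height within 4 mm, level within 4 deg, long side along the foot within 11 deg, at rest (horizontal distance between big_ballast_c and foot_mid below 0.012 m and z of big_ballast_c in the frame of foot_mid between 0.005 and 0.013 m and angle between each of big_ballast_c, small_ballast_c, brake_caster_c, spacer_c, plain_caster_c's own z axis and vertical below 0.07 rad and angle between the x axis of each of big_ballast_c, small_ballast_c and the x axis of foot_mid, either way round below 0.2 rad and horizontal distance between small_ballast_c and big_ballast_c below 0.012 m and z of small_ballast_c in the frame of big_ballast_c between 0.014 and 0.022 m and horizontal distance between brake_caster_c and pad_front below 0.012 m and z of brake_caster_c in the frame of pad_front between 0.046 and 0.054 m and angle between the x axis of brake_caster_c and the x axis of pad_front, either way round below 0.2 rad and horizontal distance between spacer_c and pad_rear below 0.012 m and z of spacer_c in the frame of pad_rear between 0.002 and 0.01 m and angle between the x axis of each of spacer_c, plain_caster_c and the x axis of pad_rear, either way round below 0.2 rad and horizontal distance between plain_caster_c and spacer_c below 0.012 m and z of plain_caster_c in the frame of spacer_c between 0.046 and 0.054 m and horizontal distance between plain_caster_c and pad_rear below 0.014 m and linear speed of each of brake_caster, plain_caster, spacer, big_ballast, small_ballast below 0.01 m/s); the robot touches nothing.
It also fails if it takes over 131 s, if anything falls off the work surface, if the arm or the gripper's body presses on something with over 40 N, if the wrist force passes 120 N, or if a joint passes its speed limit or range.

## Robot

A 6-joint arm with a two-finger parallel gripper is mounted at the origin on the work surface. World frame = base frame: x ahead of the robot, y to its left, z up, the work surface at z = 0. Lengths are in mm, angles in degrees, forces in N, time in s.
With the tool pointing down it reaches from about 300 to 850 mm from the base axis. Payload 4.2 kg.
Tool frame: the origin (TCP) lies on the centre line of the jaws, within the pads' length; the fingertips stand 14 mm ahead of it and the grasp point (between the pads) lies 5 mm behind it (env.finger_overhang is the z of the fingertips in the tool frame, in mm); z points along the fingers, y is the line along which they close (so a half turn about z gives the same grasp; the last joint's range is limited). The gripper opens to 91 mm and grips with 3 to 60 N. Pads are 32 mm wide; open, the fingers measure 118 mm over their backs; the gripper's body (76 mm by 178 mm) begins 60 mm behind the grasp point.
Start: joints at [71.505, 18.312, 89.639, -0, 72.044, -1.146], TCP at [171.463, 548.855, 227.976] pointing down, gripper open.
Joint ranges: [-177.97, 177.97], [-48.28, 115.42], [12.27, 149.76], [-77.06, 257.06], [2.81, 150.46], [-146.56, 146.56]. Speed limits (degrees/s): [147.25, 147.25, 180, 180, 180, 180].

## Interface

Orientations are given as [roll, pitch, yaw] about the fixed x, y, z axes, in that order (R = Rz(yaw) Ry(pitch) Rx(roll)).
In Python, from workcell import sensors, viewer, env gives the robot as it stands. The module is installed in compiled form; this text tells all that it offers.
- The arm moves only by the tool step_arm, never from a script. Its argument "plan" is one flat list of numbers, 6 for each row, row after row: the shift along the tool's x, y, z in cm, then the turn, a rotation vector about the tool's x, y, z in rad. In form: [x, y, z, wx, wy, wz, x, y, z, wx, wy, wz, ...]. A call has 1 to 5 rows; each row shifts and turns the commanded pose from where the row before left it, along the tool's axes as they then stand; what a row does not reach is not made up. A row lasts 1/12 s, in which the tool goes at most 41.7 mm and 7.16 degrees, less where a joint would pass 70% of its speed; a pose out of reach is approached as far as the arm can. A call is refused whole if a number of a shift passes 4.17 or a number of a turn 0.125, either way. A call with a gripper value outside its range is refused whole. "hand" is the finger opening in cm, from 0 to 9.12, set as the call begins (left out, the last holds). The fingers move at their own pace and stop on an object; "newtons" is the grip in N (left out, the last holds). Time passes only in rows, so rows that do not move let the fingers close. It gives the time, the measured TCP pose, the force, the opening and the grip force at its end, in the units of the state.
- sensors.state(): the state, without advancing time (a new reading comes with each control period).
- viewer.grab_frame(name): name is "scene" or "top"; returns a dict with "img" (480x640x3 uint8, red, green, blue), "fx", "fy", "cx", "cy" (pixels), "position" and "attitude" of the camera in the world. Camera axes: x right, y down, z forward; pixel columns grow to the right and rows downward; lengths in mm; the calibration is good to about 2 mm. A picture is of the moment at which its call begins. There is no depth.
- env.job_done(): hands the job in; it is judged then, once.
Trained networks look in a picture, given as the dict that the camera call returned (one of the last four; its "shot" number tells which), for a name from the list of things; names that differ only in an ending like _2 or _b are one class to them, and where a whole thing is asked for, a point or a joint stands for the part that bears it (a point fixed in the world has none). Each returns a list of dicts, best first, with "score" (0 to 1); they miss things now and then, are a little off and sometimes report something else, mostly with a low value. They report only what shows in the picture. A call takes as long as a camera call. They do not tell look-alikes from the thing itself.
- viewer.boxes_of(name, picture): "location" ([column, row] in pixels, amid what is visible of it).
- viewer.pinpoint(name, picture): "location" ([column, row] in pixels: a listed point, or the origin of a listed thing).
The state is a dict: "time_s": time; "qpos": joint angles; "qvel": joint speeds; "effort": joint torques, N m; "ee_pos": TCP position; "ee_rot": TCP orientation; "force": force on the tool from outside, world axes, zero at the start; "torque": the same for the moment, N m; "gripper_width": finger opening in mm; "gripper_force": force on a finger pad.
Only numpy, scipy, OpenCV 4.12 (cv2) and the standard library are available. Lean on these libraries where they do the work, as an engineer would, in place of code of your own. Each camera call takes 0.05 s, during which the arm holds its last target. There are 200 camera calls.

## Working session

There is one attempt and no reset: what is moved stays moved. The work goes in short steps, Python scripts to look and compute and a tool call to move; the robot and the scene stay as the last step left them, time stands still between calls to the robot, and variables do not carry over. Pictures are saved under pics/ and viewed, at most 14 in all, crops included, and the job is handed in when it is done.

Besides the shell and the picture viewer there is one more tool, called after "Call:" by a JSON object that holds its "name" and its "arguments", one argument or row to a line. step_arm: Moves the arm, as the interface text tells. Its arguments: {"type":"object","properties":{"plan":{"type":"array","items":{"type":"number"}},"hand":{"type":"number"},"newtons":{"type":"number"}},"required":["plan"]}

```bash
mkdir -p pics; cat > h.py <<'E'
import numpy as np, cv2
from scipy.spatial.transform import Rotation as R
from workcell import sensors, viewer, env
NAMES=['brake_caster_c','plain_caster_c','spacer_c','big_ballast_c','small_ballast_c','foot_mid','pad_front','pad_rear']
def grab(n,save=None):
    f=viewer.grab_frame(n)
    if save: cv2.imwrite('pics/'+save,f['img'][:,:,::-1])
    return f
def Rc(f):
    a=np.array(f['attitude'],float)
    return a if a.shape==(3,3) else R.from_euler('xyz',a,degrees=True).as_matrix()
def ray(f,p):
    d=np.array([(p[0]-f['cx'])/f['fx'],(p[1]-f['cy'])/f['fy'],1.]);d=Rc(f)@d
    return np.array(f['position'],float),d/np.linalg.norm(d)
def atz(f,p,z):
    c,d=ray(f,p);return c+d*(z-c[2])/d[2]
def tri(f,p,g,q):
    c,d=ray(f,p);e,k=ray(g,q)
    s=np.linalg.lstsq(np.c_[d,-k],e-c,rcond=None)[0]
    a=c+d*s[0];b=e+k*s[1];return (a+b)/2,np.linalg.norm(a-b)
def proj(f,P):
    v=Rc(f).T@(np.array(P,float)-np.array(f['position']));return [f['cx']+f['fx']*v[0]/v[2],f['cy']+f['fy']*v[1]/v[2]]
E
python3 - <<'E'
from h import *
a=grab('scene','s0.png');b=grab('top','t0.png')
for f in(a,b): print(f['position'],f['attitude'],f['fx'],f['cx'],f['cy'])
for n in NAMES:
    for f,l in((a,'s'),(b,'t')):
        print(n,l,[(np.round(d['location']).tolist(),round(d['score'],2)) for d in viewer.pinpoint(n,f)[:4]])
E
```

```text
[915.45887237 865.82505599 684.75583631] [-121.61235483   -0.32761786  151.26335915] 544.0440466793409 315.5109024743375 237.5729426681496
[ 261.95591744   10.08206895 1267.86751743] [-171.81582943   -0.37750544  -88.41788391] 582.4313788203041 323.998326554483 245.16460174309438
brake_caster_c s [([365.0, 284.0], 0.9)]
brake_caster_c t [([252.0, 254.0], 0.67)]
plain_caster_c s [([432.0, 319.0], 0.6)]
plain_caster_c t [([185.0, 279.0], 0.69)]
spacer_c s [([176.0, 221.0], 0.94), ([287.0, 230.0], 0.63)]
spacer_c t [([400.0, 255.0], 0.95), ([482.0, 161.0], 0.73)]
big_ballast_c s [([279.0, 206.0], 0.58)]
big_ballast_c t [([326.0, 248.0], 0.61), ([463.0, 281.0], 0.59)]
small_ballast_c s [([312.0, 264.0], 0.71), ([376.0, 385.0], 0.7), ([326.0, 181.0], 0.45)]
small_ballast_c t [([326.0, 249.0], 0.9), ([488.0, 357.0], 0.77), ([164.0, 210.0], 0.74)]
foot_mid s [([253.0, 267.0], 0.93)]
foot_mid t [([322.0, 173.0], 0.95)]
pad_front s [([298.0, 333.0], 0.75)]
pad_front t [([217.0, 166.0], 0.79)]
pad_rear s [([220.0, 217.0], 0.92)]
pad_rear t [([426.0, 183.0], 0.89)]
```

View pics/s0.png

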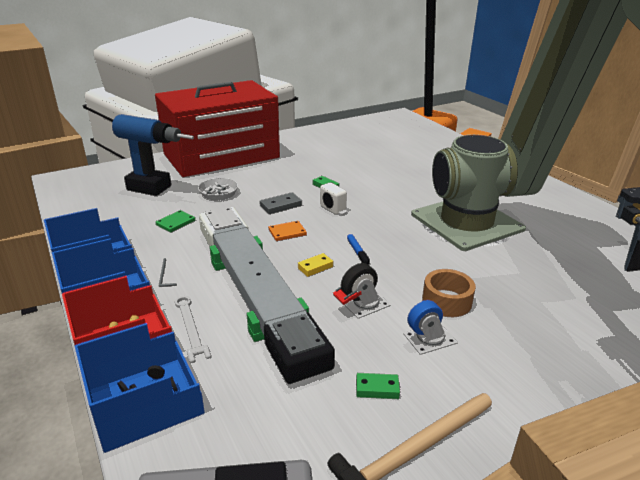

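View pics/t0.png

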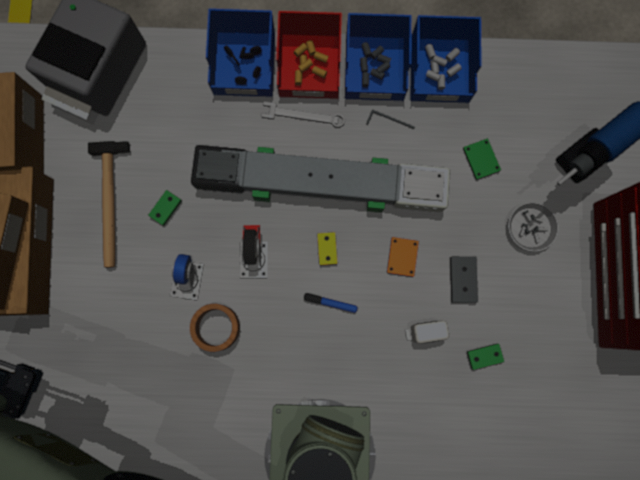

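Top view: the foot runs from the black shoe (217,167) to the white shoe (424,187). Candidates:
- Spacer: orange (403,256) or green (482,160). I choose orange.
- Small ballast: yellow (327,249) or green at (165,208) and (486,357). I choose yellow.
- Large ballast: dark grey (463,280). I choose this over the network's other hit, which is the yellow one.
- Brake caster: (254,255), black tyre with red pedal. Plain caster: (186,277), blue tyre.

Next I check these in close crops and triangulate.

```bash
python3 - <<'E'
from h import *
import pickle
a=grab('scene');b=grab('top')
pickle.dump((a,b),open('f0.pkl','wb'))
pairs={}
hit={}
for n in NAMES:
    A=viewer.pinpoint(n,a);B=viewer.pinpoint(n,b)
    for i in A:
        for j in B:
            P,e=tri(a,i['location'],b,j['location'])
            if e<15: print(n,np.round(i['location'],1),np.round(j['location'],1),np.round(P,1),round(e,1))
    
def crop(f,c,s,h=25):
    x,y=map(int,c);return cv2.resize(f['img'][y-h:y+h,x-h:x+h,::-1],(s,s),interpolation=cv2.INTER_CUBIC)
T=[crop(b,c,260,33) for c in((254,255),(186,277),(327,249))]
S=[crop(b,c,260,33) for c in((403,256),(463,280),(217,167))]
cv2.imwrite('pics/c1.png',np.vstack([np.hstack(T),np.hstack(S)]))
T=[crop(a,c,260,40) for c in((365,290),(432,325),(315,264))]
S=[crop(a,c,260,40) for c in((287,230),(281,203),(298,340))]
cv2.imwrite('pics/c2.png',np.vstack([np.hstack(T),np.hstack(S)]))
E
```

```text
brake_caster_c [367.6 283.3] [253.8 257.1] [406.7 155.5  45.7] 3.8
plain_caster_c [432.  320.3] [187.3 277.3] [359.9 296.   37. ] 6.2
spacer_c [175.2 221.6] [481.7 162.9] [ 646.6 -345.8   -4.6] 7.9
spacer_c [287.3 230.6] [401.3 254. ] [ 427.6 -161.9    5.6] 3.2
big_ballast_c [279.4 203.5] [462.8 280.2] [ 378.2 -299.5    2.1] 6.0
small_ballast_c [313.  264.9] [327.3 248.2] [439.2  -1.8   4.4] 4.3
small_ballast_c [374.6 387.7] [162.1 210. ] [516.9 362.3   4.5] 12.3
small_ballast_c [324.3 182.5] [327.3 248.2] [413.   -0.8 199.5] 6.6
foot_mid [252.8 270.1] [321.5 176.4] [587.8  15.5  50.5] 3.6
pad_front [297.6 332.5] [215.5 167.3] [599.  240.4  63.9] 7.2
pad_rear [223.  218.5] [426.9 183.9] [ 572.4 -207.9   55.7] 5.7
```

View pics/c1.png

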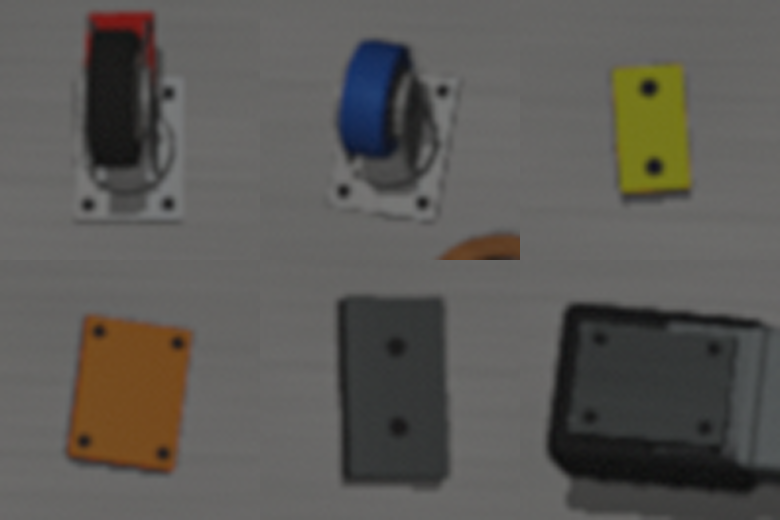

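View pics/c2.png

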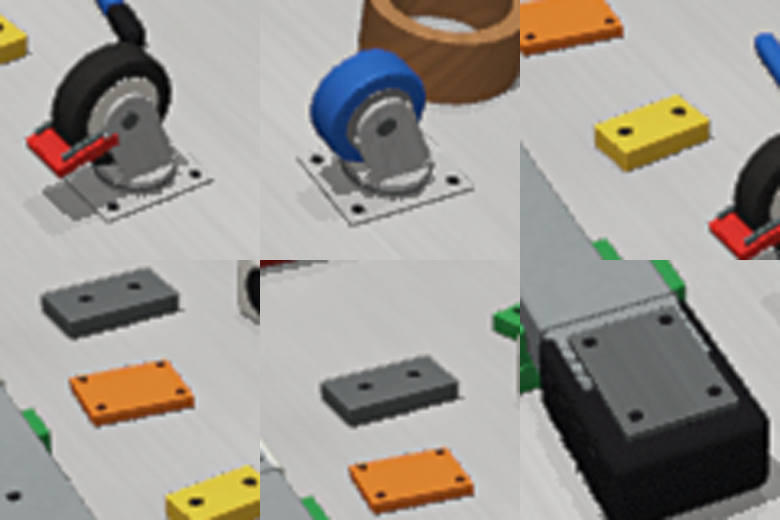

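Crops confirm the choice: orange spacer, yellow small plate, dark steel plate, black tyre with red pedal, blue tyre. Both casters have the wheel leaning toward image-up, i.e. world +x. Next I measure poses from the bolt holes.

```bash
cat > m.py <<'E'
from h import *
def ref(f,p,r=3,it=3):
    g=cv2.cvtColor(f['img'],cv2.COLOR_RGB2GRAY).astype(float); p=np.array(p,float)
    for _ in range(it):
        c=np.round(p).astype(int);w=g[c[1]-r:c[1]+r+1,c[0]-r:c[0]+r+1]
        t=np.median(w);m=np.clip(t-8-w,0,None)
        if m.sum()<1:return p
        ys,xs=np.mgrid[-r:r+1,-r:r+1];p=c+np.array([(m*xs).sum(),(m*ys).sum()])/m.sum()
    return p
E
python3 - <<'E'
from m import *
import pickle
a,b=pickle.load(open('f0.pkl','rb'))
def T(c,ps,s=3.94,h=33): return [np.array(c)-h+np.array(p)/s-.37 for p in ps]
top={'brake':(T((254,255),[(168,94),(88,205),(168,205)]),4),
'plain':(T((186,277),[(182,91),(84,191),(163,203)]),4),
'yellow':(T((327,249),[(129,88),(134,167)]),18),
'orange':(T((403,256),[(98,71),(163,193),(178,83),(84,181)]),12),
'big':(T((463,280),[(137,87),(139,167)]),18),
'front':(T((217,167),[(80,79),(185,167),(193,89),(70,156)]),66),
'mid':([(310,174),(331,176)],60)}
S=lambda c,ps:T(c,ps,3.25,40)
sc={'yellow':S((315,264),[(678-520,112),(624-520,131)]),
'orange':S((287,230),[(160,105),(101,147),(180,131),(83,120)]),
'big':S((281,203),[(155,114),(105,126)]),
'front':S((298,340),[(590-520,342-260),(714-520,391-260),(666-520,320-260),(635-520,416-260)]),
'brake':S((365,290),[(195,174),(112,207)]),'plain':S((432,325),[(453-260,180),(358-260,209),(317-260,159)]),
'mid':[(249,261),(258,274)]}
for n,(ps,z) in top.items():
    P=[ref(b,p) for p in ps]; W=[atz(b,p,z) for p in P]
    print(n,'top',np.round([w[:2] for w in W],1).tolist(),'cen',np.round((W[0]+W[1])/2,1))
    if n in sc:
        V=[atz(a,ref(a,p),z) for p in sc[n]]
        print('   scene',np.round([w[:2] for w in V],1).tolist(),'cen',np.round((V[0]+V[1])/2,1))
        if n in('yellow','orange','big','front'):
            pc=[np.mean([ref(f,p) for p in q[:2]],0) for f,q in((a,sc[n]),(b,ps))]
            print('   tri',np.round(tri(a,pc[0],b,pc[1])[0],1))
def crop(f,c,h):
    x,y=map(int,c);return cv2.resize(f['img'][y-h:y+h,x-h:x+h,::-1],(390,390),interpolation=cv2.INTER_CUBIC)
cv2.imwrite('pics/c3.png',np.hstack([crop(b,(424,185),33),crop(a,(222,220),33)]))
E
```

```text
brake top [[437.1, 146.7], [376.6, 181.5], [378.4, 137.4]] cen [406.8 164.1   4. ]
   scene [[378.8, 183.3], [440.2, 183.9]] cen [409.5 183.6   4. ]
plain top [[388.3, 278.3], [332.2, 328.9], [327.1, 285.3]] cen [360.2 303.6   4. ]
   scene [[334.0, 329.4], [395.6, 322.6], [391.2, 280.0]] cen [364.8 326.    4. ]
yellow top [[458.1, 2.4], [414.4, -1.7]] cen [4.362e+02 3.000e-01 1.800e+01]
   scene [[416.8, 0.6], [460.3, 4.7]] cen [438.6   2.7  18. ]
   tri [4.368e+02 1.000e-01 1.580e+01]
orange top [[457.1, -147.2], [390.1, -183.2], [451.7, -190.8], [395.7, -139.5]] cen [ 423.6 -165.2   12. ]
   scene [[393.1, -179.5], [464.5, -131.7], [405.3, -123.3], [459.3, -183.2]] cen [ 428.8 -155.6   12. ]
   tri [ 424.4 -166.2    4.6]
big top [[399.5, -297.0], [355.7, -297.9]] cen [ 377.6 -297.5   18. ]
   scene [[358.8, -294.5], [403.0, -293.2]] cen [ 380.9 -293.8   18. ]
   tri [ 378.3 -298.5   15. ]
front top [[624.9, 268.3], [577.1, 209.2], [621.0, 206.4], [581.3, 271.2]] cen [601.  238.8  66. ]
   scene [[622.2, 207.6], [582.3, 272.0], [578.3, 210.4], [625.9, 269.2]] cen [602.2 239.8  66. ]
   tri [601.2 239.   64.7]
mid top [[587.8, 41.2], [585.0, -2.8]] cen [586.4  19.2  60. ]
   scene [[586.7, -0.7], [589.7, 43.2]] cen [588.2  21.2  60. ]
```

View pics/c3.png

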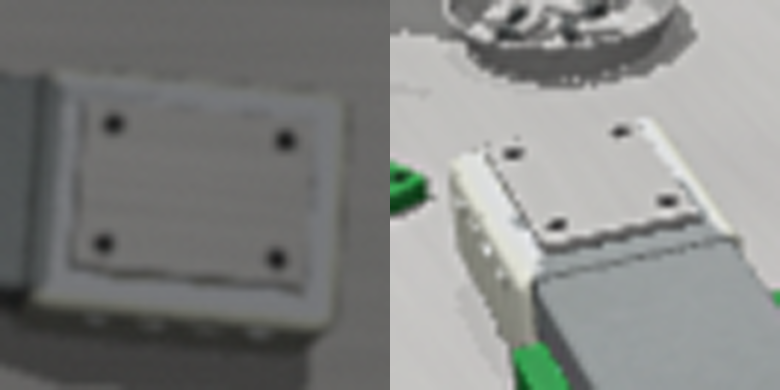

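```bash
cat > go.py <<'E'
# usage: go.py x,y,z,yaw[,mm_per_row] ... ; prints rows of a move from the present pose, 5 rows a call
import sys
from m import *
s=sensors.state(); p=np.array(s['ee_pos'],float); Q=R.from_euler('xyz',s['ee_rot'],degrees=True)
print('at',np.round(p,1),np.round(s['ee_rot'],2),'q',np.round(s['qpos'],1),'F',np.round(s['force'],1),'w',round(float(s['gripper_width']),1),'g',round(float(s['gripper_force']),1),'t',s['time_s'])
for a in sys.argv[1:]:
    v=[float(k) for k in a.split(',')]; g=np.array(v[:3]); G=R.from_euler('xyz',[180,0,v[3]],degrees=True); mm=v[4] if len(v)>4 else 36
    w=(Q.inv()*G).as_rotvec(); n=max(1,int(np.ceil(max(np.linalg.norm(g-p)/mm,np.linalg.norm(w)/.12)))); d=(g-p)/n
    print('->',a); rows=[]
    for i in range(n):
        loc=np.round(Q.inv().apply(d)/10,2); st=np.round(w/n,3)
        rows+=[('%g'%k) for k in list(loc+0.)+list(st+0.)]; Q=Q*R.from_rotvec(st)
        if len(rows)==30 or i==n-1: print('['+','.join(rows)+']'); rows=[]
    p=g
E
python3 - <<'E'
from m import *
import pickle
a,b=pickle.load(open('f0.pkl','rb'))
W=[atz(b,ref(b,np.array((424,185))-33+np.array(p)/5.91-.4),66) for p in [(115,123),(277,259),(286,140),(104,243)]]
V=[atz(a,ref(a,np.array((222,220))-33+(np.array(p)-[390,0])/5.91-.4),66) for p in [(514,153),(667,201),(620,131),(557,224)]]
print(np.round(W,1),np.mean(W,0));print(np.round(V,1),np.mean(V,0))
E
python3 go.py 379,-296,120,1.2 379,-296,17,1.2
```

```text
[[ 596.  -171.    66. ]
 [ 548.  -229.7   66. ]
 [ 591.6 -232.8   66. ]
 [ 551.8 -167.8   66. ]] [ 571.87504742 -200.31223943   66.        ]
[[ 595.  -228.7   66. ]
 [ 558.1 -153.1   66. ]
 [ 550.1 -226.5   66. ]
 [ 601.1 -157.1   66. ]] [ 576.06274505 -191.35048253   66.        ]
at [171.5 548.9 228. ] [180.     0.   162.65] q [71.5 18.3 89.6 -0.  72.  -1.1] F [ 0.2 -0.6  0.1] w 91.2 g 0.0 t 1.8
-> 379,-296,120,1.2
[-1.8,-2.98,0.43,0,0,0.113,-2.12,-2.76,0.43,0,0,0.113,-2.42,-2.5,0.43,0,0,0.113,-2.69,-2.21,0.43,0,0,0.113,-2.92,-1.89,0.43,0,0,0.113]
[-3.11,-1.55,0.43,0,0,0.113,-3.27,-1.19,0.43,0,0,0.113,-3.38,-0.81,0.43,0,0,0.113,-3.45,-0.43,0.43,0,0,0.113,-3.48,-0.04,0.43,0,0,0.113]
[-3.46,0.36,0.43,0,0,0.113,-3.4,0.75,0.43,0,0,0.113,-3.29,1.12,0.43,0,0,0.113,-3.15,1.49,0.43,0,0,0.113,-2.96,1.83,0.43,0,0,0.113]
[-2.73,2.16,0.43,0,0,0.113,-2.47,2.45,0.43,0,0,0.113,-2.18,2.71,0.43,0,0,0.113,-1.86,2.94,0.43,0,0,0.113,-1.52,3.13,0.43,0,0,0.113]
[-1.15,3.28,0.43,0,0,0.113,-0.78,3.39,0.43,0,0,0.113,-0.39,3.46,0.43,0,0,0.113,0,3.48,0.43,0,0,0.113,0.4,3.46,0.43,0,0,0.113]
-> 379,-296,17,1.2
[0,0,3.43,0,0,-0.002,0,0,3.43,0,0,-0.002,0,0,3.43,0,0,-0.002]
```

```bash
python3 go.py 430,150,220,80 379,-296,120,1.2 379,-296,17,1.2,25
```

```text
at [171.5 548.9 228. ] [180.     0.   162.65] q [71.5 18.3 89.6 -0.  72.  -1.1] F [ 0.2 -0.6  0.1] w 91.2 g 0.0 t 1.8
-> 430,150,220,80
[-2.61,-2.17,0.06,0,0,0.103,-2.82,-1.89,0.06,0,0,0.103,-3,-1.59,0.06,0,0,0.103,-3.15,-1.27,0.06,0,0,0.103,-3.26,-0.94,0.06,0,0,0.103]
[-3.34,-0.6,0.06,0,0,0.103,-3.39,-0.25,0.06,0,0,0.103,-3.39,0.1,0.06,0,0,0.103,-3.37,0.44,0.06,0,0,0.103,-3.3,0.79,0.06,0,0,0.103]
[-3.2,1.12,0.06,0,0,0.103,-3.07,1.45,0.06,0,0,0.103,-2.91,1.75,0.06,0,0,0.103,-2.71,2.04,0.06,0,0,0.103]
-> 379,-296,120,1.2
[-3.45,0.21,0.77,0,0,0.106,-3.41,0.57,0.77,0,0,0.106,-3.33,0.93,0.77,0,0,0.106,-3.21,1.27,0.77,0,0,0.106,-3.06,1.61,0.77,0,0,0.106]
[-2.87,1.92,0.77,0,0,0.106,-2.65,2.21,0.77,0,0,0.106,-2.4,2.48,0.77,0,0,0.106,-2.12,2.72,0.77,0,0,0.106,-1.82,2.93,0.77,0,0,0.106]
[-1.5,3.11,0.77,0,0,0.106,-1.17,3.25,0.77,0,0,0.106,-0.82,3.36,0.77,0,0,0.106]
-> 379,-296,17,1.2,25
[0,0,2.06,0,0,0,0,0,2.06,0,0,0,0,0,2.06,0,0,0,0,0,2.06,0,0,0,0,0,2.06,0,0,0]
```

Call:
{"name": "step_arm", "arguments": {
  "plan": [-2.61,-2.17,0.06,0,0,0.103,-2.82,-1.89,0.06,0,0,0.103,-3,-1.59,0.06,0,0,0.103,-3.15,-1.27,0.06,0,0,0.103,-3.26,-0.94,0.06,0,0,0.103],
  "hand": 9.1,
  "newtons": 50
}}

```text
time_s: 2.22
ee_pos: [264.3, 405.1, 225.0]
ee_rot: [180.0, 0.0, 132.9]
force: [0.8, 0.3, 0.5]
gripper_width: 91.1
gripper_force: 0.0
```

Call:
{"name": "step_arm", "arguments": {
  "plan": [-3.34,-0.6,0.06,0,0,0.103,-3.39,-0.25,0.06,0,0,0.103,-3.39,0.1,0.06,0,0,0.103,-3.37,0.44,0.06,0,0,0.103,-3.3,0.79,0.06,0,0,0.103]
}}

```text
time_s: 2.63
ee_pos: [356.8, 262.5, 222.2]
ee_rot: [180.0, -0.0, 103.4]
force: [-0.1, -0.1, -1.2]
gripper_width: 91.0
gripper_force: 0.0
```

Call:
{"name": "step_arm", "arguments": {
  "plan": [-3.2,1.12,0.06,0,0,0.103,-3.07,1.45,0.06,0,0,0.103,-2.91,1.75,0.06,0,0,0.103,-2.71,2.04,0.06,0,0,0.103]
}}

```text
time_s: 2.97
ee_pos: [430.6, 148.5, 219.8]
ee_rot: [180.0, -0.0, 79.7]
force: [0.6, 0.3, 0.1]
gripper_width: 91.0
gripper_force: 0.0
```

Call:
{"name": "step_arm", "arguments": {
  "plan": [-3.45,0.21,0.77,0,0,0.106,-3.41,0.57,0.77,0,0,0.106,-3.33,0.93,0.77,0,0,0.106,-3.21,1.27,0.77,0,0,0.106,-3.06,1.61,0.77,0,0,0.106]
}}

```text
time_s: 3.38
ee_pos: [409.9, -23.2, 180.9]
ee_rot: [180.0, -0.0, 49.4]
force: [0.7, 0.1, -0.6]
gripper_width: 91.0
gripper_force: 0.0
```

Call:
{"name": "step_arm", "arguments": {
  "plan": [-2.87,1.92,0.77,0,0,0.106,-2.65,2.21,0.77,0,0,0.106,-2.4,2.48,0.77,0,0,0.106,-2.12,2.72,0.77,0,0,0.106,-1.82,2.93,0.77,0,0,0.106]
}}

```text
time_s: 3.8
ee_pos: [390.3, -194.8, 142.5]
ee_rot: [180.0, -0.0, 19.0]
force: [0.2, 0.3, -0.0]
gripper_width: 91.3
gripper_force: 0.0
```

Call:
{"name": "step_arm", "arguments": {
  "plan": [-1.5,3.11,0.77,0,0,0.106,-1.17,3.25,0.77,0,0,0.106,-0.82,3.36,0.77,0,0,0.106,0,0,0,0,0,0]
}}

```text
time_s: 4.13
ee_pos: [378.6, -301.1, 118.5]
ee_rot: [179.9, -0.0, 0.6]
force: [0.7, -0.7, -0.7]
gripper_width: 90.7
gripper_force: 0.0
```

```bash
python3 go.py 379,-296,17,1.2,25
```

```text
at [ 378.6 -301.1  118.5] [ 1.7986e+02 -1.0000e-02  6.5000e-01] q [-3.980e+01  1.600e+01  1.106e+02 -1.000e-01  5.330e+01  4.960e+01] F [ 0.7 -0.7 -0.7] w 90.7 g 0.0 t 4.1333
-> 379,-296,17,1.2,25
[0.01,-0.11,2.03,0,0,-0.002,0.01,-0.11,2.03,0,0,-0.002,0.01,-0.11,2.03,0,0,-0.002,0.01,-0.11,2.03,0,0,-0.002,0.01,-0.11,2.03,0,0,-0.002]
```

Call:
{"name": "step_arm", "arguments": {
  "plan": [0,0,2,0,0,0,0,0,2,0,0,0,0,0,2,0,0,0,0,0,1.5,0,0,0,0,0,0,0,0,0]
}}

```text
time_s: 4.55
ee_pos: [377.3, -294.2, 42.1]
ee_rot: [-179.8, 0.3, 1.1]
force: [-0.0, -0.1, -0.3]
gripper_width: 91.1
gripper_force: 0.0
```

```bash
python3 go.py 379,-296,17,1.2,25 379,-296,160,1.2
```

```text
at [ 377.3 -294.2   42.1] [-179.76    0.26    1.13] q [-39.3  21.7 116.1   0.   42.5  49.5] F [-0.  -0.1 -0.3] w 91.1 g 0.0 t 4.55
-> 379,-296,17,1.2,25
[0.09,0.1,1.25,-0.002,0.002,-0.001,0.09,0.09,1.25,-0.002,0.002,-0.001]
-> 379,-296,160,1.2
[0,0,-3.57,0,0,0,0,0,-3.57,0,0,0,0,0,-3.57,0,0,0,0,0,-3.57,0,0,0]
```

Call:
{"name": "step_arm", "arguments": {
  "plan": [0,0,1.2,0,0,0,0,0,1.2,0,0,0,0,0,0,0,0,0,0,0,0,0,0,0]
}}

```text
time_s: 4.88
ee_pos: [379.1, -295.8, 21.0]
ee_rot: [-180.0, -0.0, 1.1]
force: [0.2, 0.1, -0.2]
gripper_width: 91.0
gripper_force: 0.0
```

```bash
python3 go.py 379,-296,17,1.2,25
```

```text
at [ 379.1 -295.8   21. ] [-179.99   -0.      1.11] q [-39.3  23.7 117.3   0.   39.1  49.5] F [ 0.2  0.1 -0.2] w 91.0 g 0.0 t 4.8833
-> 379,-296,17,1.2,25
[-0.01,0.02,0.4,0,0,-0.002]
```

Settles exactly after a still row or two. Lower 4 mm and close.

Call:
{"name": "step_arm", "arguments": {
  "plan": [0,0,0.4,0,0,0,0,0,0,0,0,0]
}}

```text
time_s: 5.05
ee_pos: [379.2, -296.1, 16.9]
ee_rot: [180.0, -0.0, 1.1]
force: [0.2, -0.1, -0.6]
gripper_width: 91.1
gripper_force: 0.0
```

Call:
{"name": "step_arm", "arguments": {
  "plan": [0,0,0,0,0,0,0,0,0,0,0,0,0,0,0,0,0,0,0,0,0,0,0,0,0,0,0,0,0,0],
  "hand": 0,
  "newtons": 50
}}

```text
time_s: 5.47
ee_pos: [379.1, -296.8, 16.6]
ee_rot: [179.9, -0.0, 1.1]
force: [0.5, -3.6, -1.8]
gripper_width: 60.3
gripper_force: 1.6
```

Call:
{"name": "step_arm", "arguments": {
  "plan": [0,0,0,0,0,0,0,0,0,0,0,0,0,0,0,0,0,0]
}}

```text
time_s: 5.72
ee_pos: [379.3, -296.9, 16.6]
ee_rot: [179.9, -0.1, 1.1]
force: [-0.2, -5.1, -0.7]
gripper_width: 55.2
gripper_force: 50.0
```

```bash
python3 go.py 379,-296,150,1.2,25 587.3,20.2,150,86.4,30 587.3,20.2,90,86.4,20
```

```text
at [ 379.3 -296.9   16.6] [ 1.799e+02 -6.000e-02  1.100e+00] q [-3.940e+01  2.410e+01  1.175e+02 -1.000e-01  3.830e+01  4.950e+01] F [-0.2 -5.1 -0.7] w 55.2 g 50.0 t 5.7167
-> 379,-296,150,1.2,25
[0,-0.01,-2.22,0,0,0,0,-0.01,-2.22,0,0,0,0,-0.01,-2.22,0,0,0,0,-0.01,-2.22,0,0,0,0,-0.01,-2.22,0,0,0]
[0,-0.01,-2.22,0,0,0]
-> 587.3,20.2,150,86.4,30
[1.65,-2.4,0,0,0,-0.115,1.91,-2.2,0,0,0,-0.115,2.15,-1.96,0,0,0,-0.115,2.36,-1.7,0,0,0,-0.115,2.54,-1.42,0,0,0,-0.115]
[2.69,-1.12,0,0,0,-0.115,2.8,-0.8,0,0,0,-0.115,2.87,-0.48,0,0,0,-0.115,2.91,-0.14,0,0,0,-0.115,2.91,0.19,0,0,0,-0.115]
[2.87,0.52,0,0,0,-0.115,2.79,0.85,0,0,0,-0.115,2.67,1.16,0,0,0,-0.115]
-> 587.3,20.2,90,86.4,20
[0,0,2,0,0.001,0.002,0,0,2,0,0.001,0.002,0,0,2,0,0.001,0.002]
```

Call:
{"name": "step_arm", "arguments": {
  "plan": [0,0,-1.5,0,0,0,0,0,-2.4,0,0,0,0,0,-2.4,0,0,0,0,0,-2.4,0,0,0,0,0,-2.4,0,0,0]
}}

```text
time_s: 6.13
ee_pos: [377.1, -293.7, 126.6]
ee_rot: [-179.7, 0.3, 1.1]
force: [0.3, 0.2, -9.3]
gripper_width: 55.4
gripper_force: 50.0
```

Call:
{"name": "step_arm", "arguments": {
  "plan": [0,0,-2.2,0,0,0,0,0,0,0,0,0]
}}

```text
time_s: 6.3
ee_pos: [379.9, -296.1, 151.8]
ee_rot: [179.9, -0.2, 1.1]
force: [1.9, -2.0, -8.7]
gripper_width: 55.6
gripper_force: 50.0
```

Call:
{"name": "step_arm", "arguments": {
  "plan": [1.65,-2.4,0,0,0,-0.115,1.91,-2.2,0,0,0,-0.115,2.15,-1.96,0,0,0,-0.115,2.36,-1.7,0,0,0,-0.115,2.54,-1.42,0,0,0,-0.115]
}}

```text
time_s: 6.72
ee_pos: [457.2, -171.9, 146.4]
ee_rot: [-179.6, 0.2, 34.3]
force: [-0.3, -0.8, -9.4]
gripper_width: 55.5
gripper_force: 50.0
```

Call:
{"name": "step_arm", "arguments": {
  "plan": [2.69,-1.12,0,0,0,-0.115,2.8,-0.8,0,0,0,-0.115,2.87,-0.48,0,0,0,-0.115,2.91,-0.14,0,0,0,-0.115,2.91,0.19,0,0,0,-0.115]
}}

```text
time_s: 7.13
ee_pos: [537.2, -50.8, 146.0]
ee_rot: [-179.6, 0.1, 67.3]
force: [0.3, -0.4, -9.0]
gripper_width: 55.5
gripper_force: 50.0
```

Call:
{"name": "step_arm", "arguments": {
  "plan": [2.87,0.52,0,0,0,-0.115,2.79,0.85,0,0,0,-0.115,2.67,1.16,0,0,0,-0.115,0,0,0,0,0,0,0,0,0,0,0,0]
}}

```text
time_s: 7.55
ee_pos: [585.6, 21.9, 145.8]
ee_rot: [-179.6, -0.0, 86.8]
force: [-0.4, 0.0, -9.1]
gripper_width: 55.6
gripper_force: 50.0
```

Call:
{"name": "step_arm", "arguments": {
  "plan": [0,0,2,0,0,0,0,0,2,0,0,0,0,0,1,0,0,0,0,0,0,0,0,0,0,0,0,0,0,0]
}}

```text
time_s: 7.97
ee_pos: [585.9, 19.8, 98.1]
ee_rot: [-179.8, 0.0, 86.7]
force: [1.0, 0.2, -7.5]
gripper_width: 55.3
gripper_force: 50.0
```

```bash
python3 go.py 587.3,20.2,77,86.4,15; python3 -c "
from h import *
b=grab('top');a=grab('scene')
cv2.imwrite('pics/p1.png',np.hstack([cv2.resize(b['img'][130:230,270:380,::-1],(440,400)),cv2.resize(a['img'][200:300,200:290,::-1],(360,400))]))"
```

```text
at [585.9  19.8  98.1] [-179.8     0.     86.68] q [ 0.8 25.6 98.4  0.  56.2  4.1] F [ 1.   0.2 -7.5] w 55.3 g 50.0 t 7.9667
-> 587.3,20.2,77,86.4,15
[0.03,0.07,1.06,-0.002,0,0.002,0.03,0.07,1.06,-0.002,0,0.002]
```

View pics/p1.png

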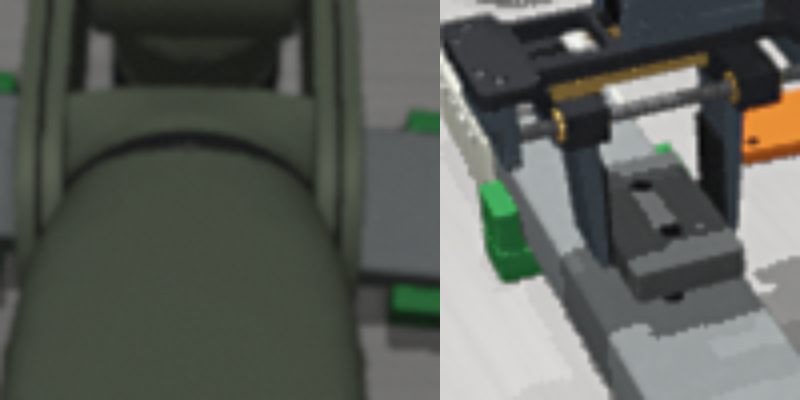

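The top view is hidden by the arm. The scene crop shows the plate level in the jaws, just above the tube middle with a tube hole still visible at (672,296). Lower and release.

Call:
{"name": "step_arm", "arguments": {
  "plan": [0,0.05,1.1,0,0,0,0,0.05,0.9,0,0,0,0,0,0,0,0,0,0,0,0.1,0,0,0,0,0,0,0,0,0]
}}

```text
time_s: 8.48
ee_pos: [588.1, 20.2, 78.2]
ee_rot: [-180.0, -0.0, 86.7]
force: [-0.0, 0.3, -8.2]
gripper_width: 55.5
gripper_force: 50.0
```

Call:
{"name": "step_arm", "arguments": {
  "plan": [0,0,0,0,0,0,0,0,0,0,0,0,0,0,0,0,0,0,0,0,0,0,0,0],
  "hand": 9.1
}}

```text
time_s: 8.82
ee_pos: [589.3, 20.2, 79.9]
ee_rot: [179.8, -0.0, 86.7]
force: [0.2, -0.3, -0.3]
gripper_width: 79.6
gripper_force: 0.0
```

```bash
python3 go.py 587.3,20.2,150,86.4,30 437.4,1.5,110,5.4 437.4,1.5,40,5.4,20
```

```text
at [589.3  20.2  79.9] [ 1.7981e+02 -2.0000e-02  8.6740e+01] q [ 0.8 26.8 99.4  0.  53.6  4.1] F [ 0.2 -0.3 -0.3] w 79.6 g 0.0 t 8.8167
-> 587.3,20.2,150,86.4,30
[0,-0.06,-2.34,0.001,0,0.002,0,-0.06,-2.34,0.001,0,0.002,0,-0.06,-2.34,0.001,0,0.002]
-> 437.4,1.5,110,5.4
[-0.23,-1.24,0.33,0,0,0.118,-0.38,-1.2,0.33,0,0,0.118,-0.52,-1.15,0.33,0,0,0.118,-0.65,-1.08,0.33,0,0,0.118,-0.77,-1,0.33,0,0,0.118]
[-0.88,-0.9,0.33,0,0,0.118,-0.98,-0.79,0.33,0,0,0.118,-1.07,-0.67,0.33,0,0,0.118,-1.14,-0.54,0.33,0,0,0.118,-1.19,-0.4,0.33,0,0,0.118]
[-1.23,-0.25,0.33,0,0,0.118,-1.25,-0.11,0.33,0,0,0.118]
-> 437.4,1.5,40,5.4,20
[0,0,1.75,0,0,-0.001,0,0,1.75,0,0,-0.001,0,0,1.75,0,0,-0.001,0,0,1.75,0,0,-0.001]
```

Call:
{"name": "step_arm", "arguments": {
  "plan": [0,0,-1.5,0,0,0,0,0,-2.3,0,0,0,0,0,-2.3,0,0,0,0,0,-1,0,0,0]
}}

```text
time_s: 9.15
ee_pos: [590.0, 20.2, 153.2]
ee_rot: [179.6, -0.0, 86.7]
force: [0.6, -0.0, 0.3]
gripper_width: 91.6
gripper_force: 0.0
```

Call:
{"name": "step_arm", "arguments": {
  "plan": [-0.23,-1.24,0.33,0,0,0.118,-0.38,-1.2,0.33,0,0,0.118,-0.52,-1.15,0.33,0,0,0.118,-0.65,-1.08,0.33,0,0,0.118,-0.77,-1,0.33,0,0,0.118]
}}

```text
time_s: 9.57
ee_pos: [525.1, 11.9, 132.9]
ee_rot: [180.0, -0.0, 52.6]
force: [0.2, -0.1, 0.3]
gripper_width: 90.8
gripper_force: 0.0
```

Call:
{"name": "step_arm", "arguments": {
  "plan": [-0.88,-0.9,0.33,0,0,0.118,-0.98,-0.79,0.33,0,0,0.118,-1.07,-0.67,0.33,0,0,0.118,-1.14,-0.54,0.33,0,0,0.118,-1.19,-0.4,0.33,0,0,0.118]
}}

```text
time_s: 9.98
ee_pos: [462.7, 3.9, 116.4]
ee_rot: [180.0, -0.0, 18.8]
force: [-0.1, 0.1, -0.1]
gripper_width: 91.3
gripper_force: 0.0
```

Call:
{"name": "step_arm", "arguments": {
  "plan": [-1.23,-0.25,0.33,0,0,0.118,-1.25,-0.11,0.33,0,0,0.118,0,0,1.7,0,0,0,0,0,1.7,0,0,0,0,0,1.7,0,0,0]
}}

```text
time_s: 10.4
ee_pos: [438.6, 0.7, 58.8]
ee_rot: [180.0, -0.1, 5.6]
force: [1.2, 0.5, -0.5]
gripper_width: 91.1
gripper_force: 0.0
```

Call:
{"name": "step_arm", "arguments": {
  "plan": [0,0,1.7,0,0,0,0,0,0,0,0,0,0,0,0,0,0,0]
}}

```text
time_s: 10.65
ee_pos: [437.9, 0.7, 41.6]
ee_rot: [-180.0, 0.1, 5.6]
force: [-0.5, 0.2, 0.6]
gripper_width: 91.0
gripper_force: 0.0
```

```bash
python3 go.py 437.4,1.5,17,5.4,15
```

```text
at [437.9   0.7  41.6] [-1.7999e+02  8.0000e-02  5.6000e+00] q [ -1.4  18.9 121.5   0.   39.8  83. ] F [-0.5  0.2  0.6] w 91.0 g 0.0 t 10.65
-> 437.4,1.5,17,5.4,15
[-0.02,-0.04,1.23,0,0.001,0.002,-0.02,-0.04,1.23,0,0.001,0.002]
```

Call:
{"name": "step_arm", "arguments": {
  "plan": [0,-0.05,1.2,0,0,0,0,-0.05,1.2,0,0,0,0,0,0,0,0,0]
}}

```text
time_s: 10.9
ee_pos: [437.9, 1.8, 17.6]
ee_rot: [-180.0, 0.1, 5.6]
force: [-0.9, 0.5, 0.6]
gripper_width: 91.2
gripper_force: 0.0
```

Call:
{"name": "step_arm", "arguments": {
  "plan": [0,0,0,0,0,0,0,0,0,0,0,0,0,0,0,0,0,0,0,0,0,0,0,0,0,0,0,0,0,0],
  "hand": 0,
  "newtons": 45
}}

```text
time_s: 11.32
ee_pos: [438.6, 1.7, 18.4]
ee_rot: [180.0, -0.1, 5.6]
force: [0.6, 0.7, -0.5]
gripper_width: 60.5
gripper_force: 0.0
```

Call:
{"name": "step_arm", "arguments": {
  "plan": [0,0,0,0,0,0,0,0,0,0,0,0,0,0,0,0,0,0,0,0,0,0,0,0,0,0,0,0,0,0]
}}

```text
time_s: 11.73
ee_pos: [438.5, 1.3, 18.0]
ee_rot: [180.0, -0.0, 5.6]
force: [-0.7, -4.1, 2.4]
gripper_width: 39.4
gripper_force: 45.0
```

Call:
{"name": "step_arm", "arguments": {
  "plan": [0,0,-1.5,0,0,0,0,0,-2.3,0,0,0,0,0,-2.4,0,0,0,0,0,-2.4,0,0,0,0,0,-2.4,0,0,0]
}}

```text
time_s: 12.15
ee_pos: [436.9, 2.2, 128.0]
ee_rot: [-179.9, 0.2, 5.6]
force: [-0.0, 0.2, -4.0]
gripper_width: 40.1
gripper_force: 45.0
```

Call:
{"name": "step_arm", "arguments": {
  "plan": [0,0,-2,0,0,0,0,0,0,0,0,0]
}}

```text
time_s: 12.32
ee_pos: [440.1, 2.1, 150.6]
ee_rot: [-180.0, -0.4, 5.6]
force: [1.6, 0.4, -4.1]
gripper_width: 39.5
gripper_force: 45.0
```

```bash
python3 go.py 587.3,20.2,150,86.4,30 587.3,20.2,115,86.4,18
python3 -c "
from m import *
a=grab('scene','s1.png')
b=grab('top','t1.png')
cv2.imwrite('pics/p2.png',np.hstack([cv2.resize(b['img'][130:230,270:380,::-1],(440,400)),cv2.resize(a['img'][200:300,200:290,::-1],(360,400))]))"
```

```text
at [440.1   2.1 150.6] [-179.99   -0.39    5.58] q [-1.300e+00  1.010e+01  1.133e+02  1.000e-01  5.620e+01  8.310e+01] F [ 1.6  0.4 -4.1] w 39.5 g 45.0 t 12.3167
-> 587.3,20.2,150,86.4,30
[1.24,-0.03,0.01,0,0,-0.118,1.23,0.11,0.01,0,0,-0.118,1.21,0.26,0.01,0,0,-0.118,1.17,0.4,0.01,0,0,-0.118,1.11,0.53,0.01,0,0,-0.118]
[1.04,0.66,0.01,0,0,-0.118,0.96,0.78,0.01,0,0,-0.118,0.86,0.89,0.01,0,0,-0.118,0.75,0.98,0.01,0,0,-0.118,0.63,1.06,0.01,0,0,-0.118]
[0.5,1.13,0.01,0,0,-0.118,0.36,1.18,0.01,0,0,-0.118]
-> 587.3,20.2,115,86.4,18
[0,-0.01,1.75,0.003,-0.001,0.003,0,-0.01,1.75,0.003,-0.001,0.003]
```

View pics/p2.png

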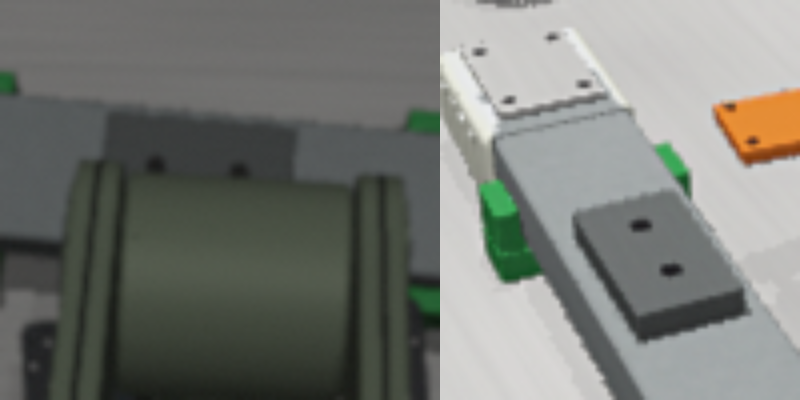

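Both crops show the big plate flat on the tube and square, with holes at scene (250,256) and (258,267), top (309,171) and (329,173). Now I measure it relative to foot_mid.

```bash
python3 -c "
from m import *
a=grab('scene');b=grab('top')
for f,q in((a,[(250,256.3),(257.7,267.3)]),(b,[(308.5,170.5),(329.2,172.8)])):
    w=[atz(f,ref(f,p,2),78) for p in q];print(np.round(w,1).tolist(),np.round(np.mean(w,0),1))"
```

```text
[[589.0, 2.0, 78.0], [591.7, 45.8, 78.0]] [590.3  23.9  78. ]
[[590.1, 43.9, 78.0], [587.8, -0.3, 78.0]] [589.   21.8  78. ]
```

Call:
{"name": "step_arm", "arguments": {
  "plan": [1.24,-0.03,0,0,0,-0.118,1.23,0.11,0,0,0,-0.118,1.21,0.26,0,0,0,-0.118,1.17,0.4,0,0,0,-0.118,1.11,0.53,0,0,0,-0.118]
}}

```text
time_s: 12.93
ee_pos: [498.8, 9.5, 145.6]
ee_rot: [-179.8, 0.2, 39.7]
force: [-0.4, -0.3, -4.5]
gripper_width: 40.0
gripper_force: 45.0
```

Call:
{"name": "step_arm", "arguments": {
  "plan": [1.04,0.66,0,0,0,-0.118,0.96,0.78,0,0,0,-0.118,0.86,0.89,0,0,0,-0.118,0.75,0.98,0,0,0,-0.118,0.63,1.06,0,0,0,-0.118]
}}

```text
time_s: 13.35
ee_pos: [560.1, 17.1, 145.2]
ee_rot: [-179.7, 0.1, 73.5]
force: [-0.3, 0.1, -4.6]
gripper_width: 39.8
gripper_force: 45.0
```

Call:
{"name": "step_arm", "arguments": {
  "plan": [0.5,1.13,0,0,0,-0.118,0.36,1.18,0,0,0,-0.118,0,0,1.5,0,0,0,0,0,1.5,0,0,0,0,0,0,0,0,0]
}}

```text
time_s: 13.77
ee_pos: [581.9, 20.0, 112.4]
ee_rot: [-179.4, 0.0, 86.7]
force: [-0.3, 0.2, -4.8]
gripper_width: 39.7
gripper_force: 45.0
```

Call:
{"name": "step_arm", "arguments": {
  "plan": [0,0,0,0,0,0,0,0,0,0,0,0]
}}

```text
time_s: 13.93
ee_pos: [585.0, 20.0, 117.2]
ee_rot: [-179.9, -0.0, 86.7]
force: [-0.1, -0.1, -2.7]
gripper_width: 39.6
gripper_force: 45.0
```

```bash
python3 go.py 587.3,20.2,96,86.4,15
```

```text
at [585.   20.  117.2] [-1.7992e+02 -1.0000e-02  8.6730e+01] q [ 0.8 24.4 97.3  0.  58.4  4.1] F [-0.1 -0.1 -2.7] w 39.6 g 45.0 t 13.9333
-> 587.3,20.2,96,86.4,15
[0.02,0.11,1.06,-0.001,0,0.003,0.02,0.11,1.06,-0.001,0,0.003]
```

Call:
{"name": "step_arm", "arguments": {
  "plan": [0.1,0.2,1,0,0,0,0.1,0.15,0.9,0,0,0,0,0,0,0,0,0,0,0,0,0,0,0]
}}

```text
time_s: 14.27
ee_pos: [588.4, 21.8, 98.0]
ee_rot: [-179.9, 0.0, 86.7]
force: [-0.9, -0.1, -5.4]
gripper_width: 39.6
gripper_force: 45.0
```

Call:
{"name": "step_arm", "arguments": {
  "plan": [0,0,0,0,0,0]
}}

```text
time_s: 14.35
ee_pos: [589.0, 21.8, 98.9]
ee_rot: [180.0, -0.0, 86.7]
force: [-0.9, -0.8, -4.4]
gripper_width: 39.6
gripper_force: 45.0
```

Call:
{"name": "step_arm", "arguments": {
  "plan": [0,0,0.2,0,0,0,0,0,0,0,0,0,0,0,0,0,0,0]
}}

```text
time_s: 14.6
ee_pos: [588.9, 21.7, 97.0]
ee_rot: [180.0, -0.0, 86.7]
force: [-0.1, -0.5, -4.3]
gripper_width: 39.9
gripper_force: 45.0
```

Call:
{"name": "step_arm", "arguments": {
  "plan": [0,0,0,0,0,0,0,0,0,0,0,0,0,0,0,0,0,0,0,0,0,0,0,0],
  "hand": 9.1
}}

```text
time_s: 14.93
ee_pos: [589.4, 21.7, 97.5]
ee_rot: [179.9, -0.0, 86.7]
force: [0.2, 0.3, -1.0]
gripper_width: 63.6
gripper_force: 0.0
```

Call:
{"name": "step_arm", "arguments": {
  "plan": [0,0,-1.5,0,0,0,0,0,-2.3,0,0,0,0,0,-2.3,0,0,0,0,0,0,0,0,0]
}}

```text
time_s: 15.27
ee_pos: [591.9, 21.8, 162.8]
ee_rot: [179.4, -0.0, 86.7]
force: [1.4, 0.1, 0.0]
gripper_width: 89.4
gripper_force: 0.0
```

```bash
python3 go.py 424.5,-164.5,100,-7.1 424.5,-164.5,40,-7.1,20
```

```text
at [591.9  21.8 162.8] [ 1.7944e+02 -5.0000e-02  8.6740e+01] q [ 1.  22.3 93.4  0.  63.7  4.3] F [1.4 0.1 0. ] w 89.4 g 0.0 t 15.2667
-> 424.5,-164.5,100,-7.1
[-1.4,-1.12,0.44,0,-0.001,0.117,-1.52,-0.95,0.44,0,-0.001,0.117,-1.62,-0.77,0.44,0,-0.001,0.117,-1.7,-0.57,0.44,0,-0.001,0.117,-1.75,-0.37,0.44,0,-0.001,0.117]
[-1.78,-0.16,0.44,0,-0.001,0.117,-1.79,0.04,0.45,0,-0.001,0.117,-1.77,0.25,0.45,0,-0.001,0.117,-1.73,0.46,0.45,0,-0.001,0.117,-1.66,0.66,0.45,0,-0.001,0.117]
[-1.57,0.85,0.45,0,-0.001,0.117,-1.46,1.02,0.46,0,-0.001,0.117,-1.33,1.19,0.46,0,-0.001,0.117,-1.19,1.34,0.46,0,-0.001,0.117]
-> 424.5,-164.5,40,-7.1,20
[0,-0.02,2,0.003,0,0,0,-0.01,2,0.003,0,0,0,0,2,0.003,0,0]
```

Call:
{"name": "step_arm", "arguments": {
  "plan": [-1.4,-1.12,0.4,0,0,0.117,-1.52,-0.95,0.4,0,0,0.117,-1.62,-0.77,0.44,0,0,0.117,-1.7,-0.57,0.44,0,0,0.117,-1.75,-0.37,0.44,0,0,0.117]
}}

```text
time_s: 15.68
ee_pos: [528.2, -45.4, 136.2]
ee_rot: [180.0, -0.0, 52.9]
force: [0.5, -0.3, 0.6]
gripper_width: 90.9
gripper_force: 0.0
```

Call:
{"name": "step_arm", "arguments": {
  "plan": [-1.78,-0.16,0.44,0,0,0.117,-1.79,0.04,0.45,0,0,0.117,-1.77,0.25,0.45,0,0,0.117,-1.73,0.46,0.45,0,0,0.117,-1.66,0.66,0.45,0,0,0.117]
}}

```text
time_s: 16.1
ee_pos: [468.4, -111.8, 113.9]
ee_rot: [180.0, -0.0, 19.4]
force: [-0.0, 0.0, -0.5]
gripper_width: 91.4
gripper_force: 0.0
```

Call:
{"name": "step_arm", "arguments": {
  "plan": [-1.57,0.85,0.45,0,0,0.117,-1.46,1.02,0.46,0,0,0.117,-1.33,1.19,0.46,0,0,0.117,-1.19,1.34,0.46,0,0,0.117,0,0,1.5,0,0,0]
}}

```text
time_s: 16.52
ee_pos: [420.5, -166.3, 81.8]
ee_rot: [179.9, -0.1, -7.5]
force: [-0.1, 0.1, 0.4]
gripper_width: 91.2
gripper_force: 0.0
```

Call:
{"name": "step_arm", "arguments": {
  "plan": [0,0,2,0,0,0,0,0,2,0,0,0,0,0,0.5,0,0,0,0,0,0,0,0,0,0,0,0,0,0,0]
}}

```text
time_s: 16.93
ee_pos: [421.6, -164.4, 36.2]
ee_rot: [-180.0, -0.0, -7.1]
force: [0.5, 0.0, 0.1]
gripper_width: 91.1
gripper_force: 0.0
```

```bash
python3 go.py 424.5,-164.5,16.5,-7.1,15
```

```text
at [ 421.6 -164.4   36.2] [-1.80e+02 -1.00e-02 -7.11e+00] q [-22.8  20.4 120.    0.   39.6  74.3] F [0.5 0.  0.1] w 91.1 g 0.0 t 16.9333
-> 424.5,-164.5,16.5,-7.1,15
[0.14,-0.01,0.98,0,0,0,0.14,-0.01,0.98,0,0,0]
```

Call:
{"name": "step_arm", "arguments": {
  "plan": [0.15,0,1,0,0,0,0.15,0,0.95,0,0,0,0,0,0,0,0,0]
}}

```text
time_s: 17.18
ee_pos: [424.3, -164.6, 16.0]
ee_rot: [-180.0, 0.0, -7.1]
force: [-0.2, 0.0, -0.2]
gripper_width: 91.1
gripper_force: 0.0
```

Call:
{"name": "step_arm", "arguments": {
  "plan": [0,0,0,0,0,0,0,0,0,0,0,0,0,0,0,0,0,0,0,0,0,0,0,0,0,0,0,0,0,0],
  "hand": 0,
  "newtons": 20
}}

```text
time_s: 17.6
ee_pos: [424.5, -164.9, 16.8]
ee_rot: [180.0, -0.0, -7.1]
force: [0.5, -0.9, 0.6]
gripper_width: 60.5
gripper_force: 0.3
```

Call:
{"name": "step_arm", "arguments": {
  "plan": [0,0,0,0,0,0,0,0,0,0,0,0,0,0,0,0,0,0]
}}

```text
time_s: 17.85
ee_pos: [424.5, -164.9, 16.8]
ee_rot: [180.0, -0.0, -7.1]
force: [-0.4, -0.5, 4.7]
gripper_width: 59.8
gripper_force: 20.0
```

Call:
{"name": "step_arm", "arguments": {
  "plan": [0,0,-1.5,0,0,0,0,0,-2.3,0,0,0,0,0,-2.4,0,0,0,0,0,-2.4,0,0,0,0,0,-2.4,0,0,0]
}}

```text
time_s: 18.27
ee_pos: [423.8, -164.4, 127.2]
ee_rot: [-180.0, 0.1, -7.1]
force: [0.3, -0.6, -1.8]
gripper_width: 59.7
gripper_force: 20.0
```

Call:
{"name": "step_arm", "arguments": {
  "plan": [0,0,-1,0,0,0,0,0,0,0,0,0]
}}

```text
time_s: 18.43
ee_pos: [425.7, -165.3, 138.7]
ee_rot: [179.9, -0.3, -7.1]
force: [0.8, -0.6, -0.8]
gripper_width: 59.6
gripper_force: 20.0
```

```bash
python3 go.py 573,-199.5,140,86.4,30 573,-199.5,105,86.4,18
python3 -c "
from m import *
a=grab('scene');b=grab('top')
cv2.imwrite('pics/p3.png',np.hstack([cv2.resize(b['img'][130:230,270:380,::-1],(440,400)),cv2.resize(a['img'][200:300,200:290,::-1],(360,400))]))"
```

```text
at [ 425.7 -165.3  138.7] [179.93  -0.3   -7.12] q [-22.7  12.3 112.4   0.   55.   74.4] F [ 0.8 -0.6 -0.8] w 59.6 g 20.0 t 18.4333
-> 573,-199.5,140,86.4,30
[1.07,0.11,0,0,0,-0.117,1.05,0.24,0,0,0,-0.117,1.02,0.36,0,0,0,-0.117,0.97,0.47,0,0,0,-0.117,0.91,0.58,0,0,0,-0.117]
[0.83,0.69,0,0,0,-0.117,0.75,0.78,0,0,0,-0.117,0.65,0.86,0,0,0,-0.117,0.55,0.93,0,0,0,-0.117,0.43,0.99,0,0,0,-0.117]
[0.32,1.03,0,0,0,-0.117,0.19,1.06,0,0,0,-0.117,0.07,1.08,0,0,0,-0.117,-0.06,1.08,0,0,0,-0.117]
-> 573,-199.5,105,86.4,18
[0,-0.01,1.75,0.003,0.001,0.003,0,0,1.75,0.003,0.001,0.003]
```

View pics/p3.png

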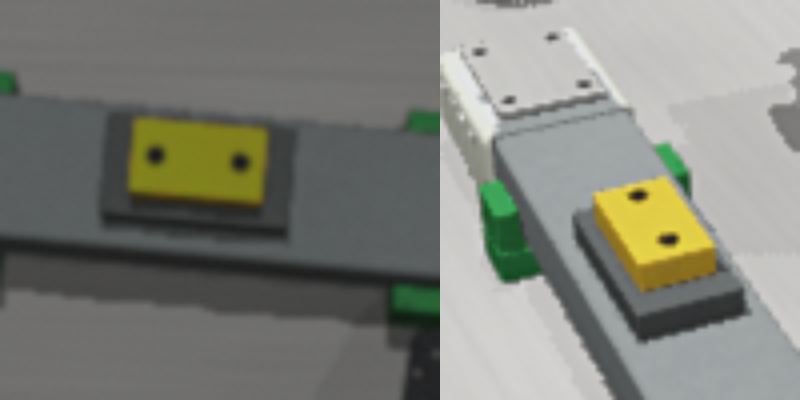

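Yellow plate sits flat and centred on the big plate, with holes at top (309,169) and (330,170). Carry the spacer to the white shoe.

Call:
{"name": "step_arm", "arguments": {
  "plan": [1.07,0.11,0,0,0,-0.117,1.05,0.24,0,0,0,-0.117,1.02,0.36,0,0,0,-0.117,0.97,0.47,0,0,0,-0.117,0.91,0.58,0,0,0,-0.117]
}}

```text
time_s: 18.95
ee_pos: [476.2, -176.5, 134.4]
ee_rot: [-179.8, 0.1, 26.7]
force: [-0.5, 0.4, -1.3]
gripper_width: 59.7
gripper_force: 20.0
```

Call:
{"name": "step_arm", "arguments": {
  "plan": [0.83,0.69,0,0,0,-0.117,0.75,0.78,0,0,0,-0.117,0.65,0.86,0,0,0,-0.117,0.55,0.93,0,0,0,-0.117,0.43,0.99,0,0,0,-0.117]
}}

```text
time_s: 19.37
ee_pos: [528.8, -188.8, 134.1]
ee_rot: [-179.8, 0.0, 60.3]
force: [-0.2, 0.7, -0.4]
gripper_width: 59.7
gripper_force: 20.0
```

Call:
{"name": "step_arm", "arguments": {
  "plan": [0.32,1.03,0,0,0,-0.117,0.19,1.06,0,0,0,-0.117,0.07,1.08,0,0,0,-0.117,-0.06,1.08,0,0,0,-0.117,0,0,1.5,0,0,0]
}}

```text
time_s: 19.78
ee_pos: [574.4, -199.7, 121.5]
ee_rot: [179.8, 0.1, 87.0]
force: [1.4, -0.0, -0.5]
gripper_width: 59.7
gripper_force: 20.0
```

Call:
{"name": "step_arm", "arguments": {
  "plan": [0,0,1.5,0,0,0,0,0,0,0,0,0,0,0,0,0,0,0]
}}

```text
time_s: 20.03
ee_pos: [570.1, -198.4, 104.1]
ee_rot: [-179.7, -0.1, 86.7]
force: [-0.4, 0.4, 0.5]
gripper_width: 60.0
gripper_force: 20.0
```

```bash
python3 go.py 573,-199.5,83.5,86.4,15
```

```text
at [ 570.1 -198.4  104.1] [-1.7972e+02 -9.0000e-02  8.6730e+01] q [-20.3  26.7  95.5   0.   58.1 -17. ] F [-0.4  0.4  0.5] w 60.0 g 20.0 t 20.0333
-> 573,-199.5,83.5,86.4,15
[-0.05,0.15,1.03,-0.002,-0.001,0.003,-0.05,0.15,1.03,-0.002,-0.001,0.003]
```

Call:
{"name": "step_arm", "arguments": {
  "plan": [-0.05,0.05,1,0,0,0,0,0.05,0.8,0,0,0,0,0,0,0,0,0,0,0,0,0,0,0]
}}

```text
time_s: 20.37
ee_pos: [572.1, -199.3, 87.9]
ee_rot: [-179.9, -0.0, 86.7]
force: [-0.6, 0.0, -1.6]
gripper_width: 60.0
gripper_force: 20.0
```

Call:
{"name": "step_arm", "arguments": {
  "plan": [0,0,0,0,0,0]
}}

```text
time_s: 20.45
ee_pos: [572.6, -199.5, 88.6]
ee_rot: [180.0, 0.0, 86.7]
force: [-0.5, 0.2, -0.9]
gripper_width: 59.8
gripper_force: 20.0
```

Spacer underside is about 5 mm up. Lower and release.

Call:
{"name": "step_arm", "arguments": {
  "plan": [0,0,0.5,0,0,0,0,0,0,0,0,0,0,0,0,0,0,0]
}}

```text
time_s: 20.7
ee_pos: [572.3, -199.4, 83.3]
ee_rot: [-180.0, -0.0, 86.7]
force: [-0.3, 0.2, -0.8]
gripper_width: 60.3
gripper_force: 20.0
```

Call:
{"name": "step_arm", "arguments": {
  "plan": [0,0,0,0,0,0,0,0,0,0,0,0,0,0,0,0,0,0,0,0,0,0,0,0],
  "hand": 9.1
}}

```text
time_s: 21.03
ee_pos: [572.6, -199.5, 83.6]
ee_rot: [180.0, 0.0, 86.7]
force: [1.0, 0.6, 1.0]
gripper_width: 83.8
gripper_force: 0.0
```

Call:
{"name": "step_arm", "arguments": {
  "plan": [0,0,-1.5,0,0,0,0,0,-2.5,0,0,0,0,0,-3,0,0,0,0,0,-3,0,0,0,0,0,-1,0,0,0]
}}

```text
time_s: 21.45
ee_pos: [574.5, -200.2, 198.3]
ee_rot: [179.5, 0.1, 86.7]
force: [-0.2, 0.8, 0.7]
gripper_width: 91.1
gripper_force: 0.0
```

```bash
python3 go.py 422,161.3,210,1.4 422,161.3,110,1.4,25
```

```text
at [ 574.5 -200.2  198.3] [1.7954e+02 1.3000e-01 8.6730e+01] q [-20.3  22.2  88.1   0.   69.2 -17. ] F [-0.2  0.8  0.7] w 91.1 g 0.0 t 21.45
-> 422,161.3,210,1.4
[2.71,-1.33,-0.11,0.001,0,0.115,2.54,-1.63,-0.11,0.001,0,0.115,2.33,-1.91,-0.1,0.001,0,0.115,2.1,-2.17,-0.1,0.001,0,0.115,1.84,-2.39,-0.1,0.001,0,0.115]
[1.55,-2.59,-0.1,0.001,0,0.115,1.24,-2.75,-0.09,0.001,0,0.115,0.92,-2.87,-0.09,0.001,0,0.115,0.58,-2.96,-0.09,0.001,0,0.115,0.24,-3.01,-0.09,0.001,0,0.115]
[-0.11,-3.02,-0.08,0.001,0,0.115,-0.45,-2.98,-0.08,0.001,0,0.115,-0.79,-2.91,-0.08,0.001,0,0.115]
-> 422,161.3,110,1.4,25
[0,0.01,2.5,-0.001,0,-0.001,0,0.01,2.5,-0.001,0,-0.001,0,0.01,2.5,-0.001,0,-0.001,0,0.01,2.5,-0.001,0,-0.001]
```

Call:
{"name": "step_arm", "arguments": {
  "plan": [2.71,-1.33,-0.1,0,0,0.115,2.54,-1.63,-0.1,0,0,0.115,2.33,-1.91,-0.1,0,0,0.115,2.1,-2.17,-0.1,0,0,0.115,1.84,-2.39,-0.1,0,0,0.115]
}}

```text
time_s: 21.87
ee_pos: [512.7, -59.4, 197.8]
ee_rot: [-179.9, 0.0, 53.4]
force: [-0.4, 0.3, 0.0]
gripper_width: 91.2
gripper_force: 0.0
```

Call:
{"name": "step_arm", "arguments": {
  "plan": [1.55,-2.59,-0.1,0,0,0.115,1.24,-2.75,-0.1,0,0,0.115,0.92,-2.87,-0.1,0,0,0.115,0.58,-2.96,-0.1,0,0,0.115,0.24,-3.01,-0.1,0,0,0.115]
}}

```text
time_s: 22.28
ee_pos: [454.0, 79.6, 203.0]
ee_rot: [-180.0, 0.0, 20.5]
force: [0.6, 0.4, 0.2]
gripper_width: 90.8
gripper_force: 0.0
```

Call:
{"name": "step_arm", "arguments": {
  "plan": [-0.11,-3.02,0,0,0,0.115,-0.45,-2.98,0,0,0,0.115,-0.79,-2.91,0,0,0,0.115,0,0,0,0,0,0,0,0,0,0,0,0]
}}

```text
time_s: 22.7
ee_pos: [419.3, 162.6, 203.0]
ee_rot: [180.0, 0.0, 1.3]
force: [-0.3, -0.6, 1.1]
gripper_width: 91.0
gripper_force: 0.0
```

Call:
{"name": "step_arm", "arguments": {
  "plan": [0,0,2,0,0,0,0,0,2,0,0,0,0,0,0,0,0,0,0,0,0,0,0,0]
}}

```text
time_s: 23.03
ee_pos: [419.7, 160.7, 162.8]
ee_rot: [179.9, 0.1, 1.1]
force: [0.2, -0.4, 0.4]
gripper_width: 90.9
gripper_force: 0.0
```

```bash
python3 go.py 422.5,161.2,47,1.4,25
python3 -c "
from m import *
a=grab('scene');b=grab('top')
cv2.imwrite('pics/p4.png',np.hstack([cv2.resize(b['img'][140:240,370:480,::-1],(440,400)),cv2.resize(a['img'][220:330,310:410,::-1],(364,400))]))
for f,q in((b,[(308.7,168.7),(330,170.2)]),(a,[(249.5,248.7),(257,259.7)])):
    w=[atz(f,ref(f,p,2),96) for p in q];print(np.round(w,1).tolist(),np.round(np.mean(w,0),1))"
```

```text
at [419.7 160.7 162.8] [1.7994e+02 1.4000e-01 1.0500e+00] q [ 19.5  10.4 110.9  -0.   58.9 108.5] F [ 0.2 -0.4  0.4] w 90.9 g 0.0 t 23.0333
-> 422.5,161.2,47,1.4,25
[0.06,-0.01,2.32,0,0,-0.001,0.06,-0.01,2.32,0,0,-0.001,0.06,-0.01,2.32,0,0,-0.001,0.06,-0.01,2.32,0,0,-0.001,0.06,-0.01,2.32,0,0,-0.001]
[[590.6, 43.7, 96.0], [587.9, -0.3, 96.0]] [589.3  21.7  96. ]
[[589.5, 2.2, 96.0], [591.8, 45.8, 96.0]] [590.6  24.   96. ]
```

View pics/p4.png

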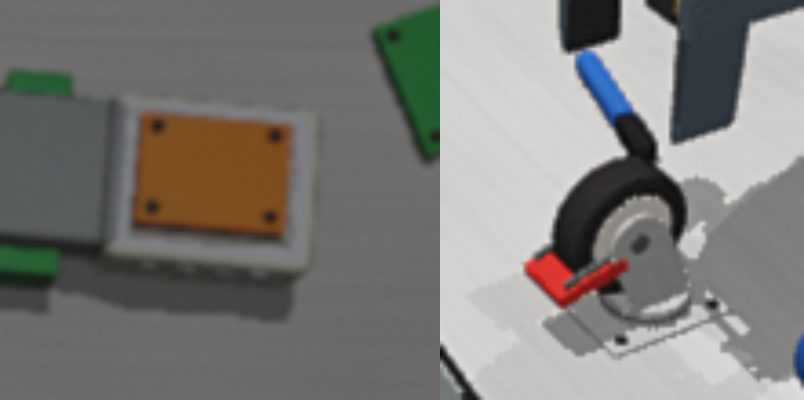

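Left: the orange spacer lies centred and square on the white pad, with holes at (158,126) and (270,217). Right: the open fingers are above the brake caster. The red pedal's bar ends at (625,265), near the cheek's front edge, about 30 mm to +x. I'll grip about 10 mm to +x to miss it.

Call:
{"name": "step_arm", "arguments": {
  "plan": [-0.05,0,2.3,0,0,0,-0.05,0,2.3,0,0,0,0,0,2.3,0,0,0,0,0,2,0,0,0,0,0,0,0,0,0]
}}

```text
time_s: 23.55
ee_pos: [417.5, 160.9, 72.5]
ee_rot: [179.9, 0.3, 1.1]
force: [-0.4, 0.1, -0.3]
gripper_width: 91.0
gripper_force: 0.0
```

Call:
{"name": "step_arm", "arguments": {
  "plan": [0,0,1.5,0,0,0,0,0,1.2,0,0,0,0,0,0,0,0,0,0,0,0,0,0,0]
}}

```text
time_s: 23.88
ee_pos: [419.9, 162.0, 48.6]
ee_rot: [-180.0, -0.1, 1.1]
force: [0.6, 1.0, 0.7]
gripper_width: 91.2
gripper_force: 0.0
```

Call:
{"name": "step_arm", "arguments": {
  "plan": [0,0,0.2,0,0,0,0,0,0,0,0,0,0,0,0,0,0,0,0,0,0,0,0,0,0,0,0,0,0,0],
  "hand": 0,
  "newtons": 40
}}

```text
time_s: 24.3
ee_pos: [419.2, 162.0, 45.8]
ee_rot: [-180.0, -0.0, 1.1]
force: [-0.5, 0.2, 0.6]
gripper_width: 60.4
gripper_force: 0.0
```

Call:
{"name": "step_arm", "arguments": {
  "plan": [0,0,0,0,0,0,0,0,0,0,0,0,0,0,0,0,0,0,0,0,0,0,0,0,0,0,0,0,0,0]
}}

```text
time_s: 24.72
ee_pos: [418.6, 161.2, 45.4]
ee_rot: [179.9, 0.1, 1.1]
force: [0.2, -4.4, 2.5]
gripper_width: 35.9
gripper_force: 40.0
```

```bash
python3 -c "
from m import *
a=grab('scene')
cv2.imwrite('pics/p5.png',cv2.resize(a['img'][210:330,310:430,::-1],(500,500)))"; python3 go.py
```

```text
at [418.6 161.3  45.4] [1.7994e+02 5.0000e-02 1.1000e+00] q [ 1.960e+01  1.930e+01  1.199e+02 -1.000e-01  4.090e+01  1.086e+02] F [-0.2 -4.7  3. ] w 35.7 g 40.0 t 24.7667
```

View pics/p5.png

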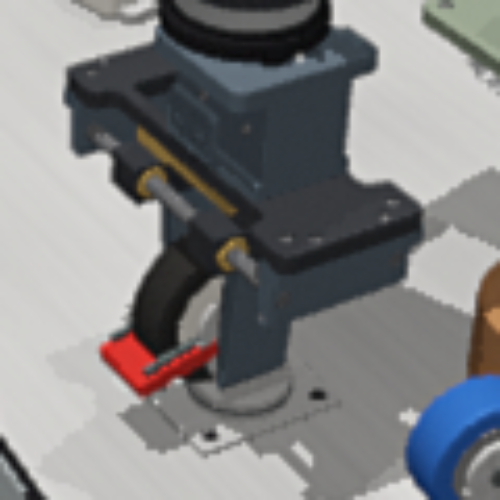

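Jaws hold the fork cheeks at 36 mm width, clear of the pedal at (160,350). Lift and carry to the black shoe.

Call:
{"name": "step_arm", "arguments": {
  "plan": [0,0,-1.5,0,0,0,0,0,-2.3,0,0,0,0,0,-2.4,0,0,0,0,0,-2.4,0,0,0,0,0,-2.4,0,0,0]
}}

```text
time_s: 25.18
ee_pos: [418.2, 162.2, 155.7]
ee_rot: [-180.0, 0.1, 1.0]
force: [0.9, -0.0, -4.9]
gripper_width: 36.0
gripper_force: 40.0
```

Call:
{"name": "step_arm", "arguments": {
  "plan": [0,0,-2,0,0,0,0,0,-1,0,0,0,0,0,0,0,0,0,0,0,0,0,0,0]
}}

```text
time_s: 25.52
ee_pos: [418.6, 162.1, 184.9]
ee_rot: [-180.0, 0.0, 1.1]
force: [-0.3, -0.5, -5.1]
gripper_width: 35.8
gripper_force: 40.0
```

```bash
python3 go.py 602.2,249.3,180,86.4,25 602.2,249.3,140,86.4,20
```

```text
at [418.6 162.1 184.9] [-1.7996e+02  3.0000e-02  1.0700e+00] q [1.970e+01 9.000e+00 1.090e+02 1.000e-01 6.200e+01 1.086e+02] F [-0.3 -0.5 -5.1] w 35.8 g 40.0 t 25.5167
-> 602.2,249.3,180,86.4,25
[1.42,-0.64,0.04,0,0,-0.115,1.49,-0.48,0.04,0,0,-0.115,1.53,-0.3,0.04,0,0,-0.115,1.56,-0.12,0.04,0,0,-0.115,1.56,0.06,0.04,0,0,-0.115]
[1.55,0.23,0.04,0,0,-0.115,1.51,0.41,0.04,0,0,-0.115,1.45,0.58,0.04,0,0,-0.115,1.38,0.74,0.04,0,0,-0.115,1.28,0.9,0.04,0,0,-0.115]
[1.17,1.04,0.04,0,0,-0.115,1.04,1.16,0.04,0,0,-0.115,0.9,1.28,0.04,0,0,-0.115]
-> 602.2,249.3,140,86.4,20
[0,0,2,0,0,0.003,0,0,2,0,0,0.003]
```

Call:
{"name": "step_arm", "arguments": {
  "plan": [1.42,-0.64,0,0,0,-0.115,1.49,-0.48,0,0,0,-0.115,1.53,-0.3,0,0,0,-0.115,1.56,-0.12,0,0,0,-0.115,1.56,0.06,0,0,0,-0.115]
}}

```text
time_s: 25.93
ee_pos: [489.0, 195.4, 183.1]
ee_rot: [-179.9, 0.2, 34.3]
force: [0.4, 0.1, -4.5]
gripper_width: 35.7
gripper_force: 40.0
```

Call:
{"name": "step_arm", "arguments": {
  "plan": [1.55,0.23,0,0,0,-0.115,1.51,0.41,0,0,0,-0.115,1.45,0.58,0,0,0,-0.115,1.38,0.74,0,0,0,-0.115,1.28,0.9,0,0,0,-0.115]
}}

```text
time_s: 26.35
ee_pos: [559.7, 229.1, 182.6]
ee_rot: [-179.8, 0.2, 67.3]
force: [1.0, -0.6, -5.1]
gripper_width: 35.8
gripper_force: 40.0
```

Call:
{"name": "step_arm", "arguments": {
  "plan": [1.17,1.04,0,0,0,-0.115,1.04,1.16,0,0,0,-0.115,0.9,1.28,0,0,0,-0.115,0,0,0,0,0,0,0,0,1,0,0,0]
}}

```text
time_s: 26.77
ee_pos: [603.0, 249.3, 174.4]
ee_rot: [-180.0, -0.0, 86.6]
force: [-0.1, 0.3, -3.7]
gripper_width: 35.7
gripper_force: 40.0
```

Call:
{"name": "step_arm", "arguments": {
  "plan": [0,0,2,0,0,0,0,0,1.5,0,0,0,0,0,0,0,0,0,0,0,0,0,0,0,0,0,0,0,0,0]
}}

```text
time_s: 27.18
ee_pos: [602.3, 248.9, 140.6]
ee_rot: [-180.0, -0.0, 86.7]
force: [0.6, -0.2, -3.6]
gripper_width: 35.9
gripper_force: 40.0
```

```bash
python3 go.py 602.2,249.3,112,86.4,15
python3 -c "
from m import *
a=grab('scene');b=grab('top')
cv2.imwrite('pics/p6.png',cv2.resize(a['img'][260:390,240:370,::-1],(520,520)))
for f,q in((b,[(409,161),(437,183.7),(438.7,163),(408,181.7)]),):
    w=[atz(f,ref(f,p,2),78) for p in q];print(np.round(w,1).tolist(),np.round(np.mean(w,0),1))"
```

```text
at [602.3 248.9 140.6] [-1.800e+02 -1.000e-02  8.668e+01] q [21.4 28.6 86.1  0.  65.2 24.7] F [ 0.6 -0.2 -3.6] w 35.9 g 40.0 t 27.1833
-> 602.2,249.3,112,86.4,15
[0.02,-0.01,1.43,0,0,0.002,0.02,-0.01,1.43,0,0,0.002]
[[617.7, -167.4, 78.0], [570.3, -226.5, 78.0], [615.2, -230.1, 78.0], [572.8, -165.6, 78.0]] [ 594.  -197.4   78. ]
```

View pics/p6.png

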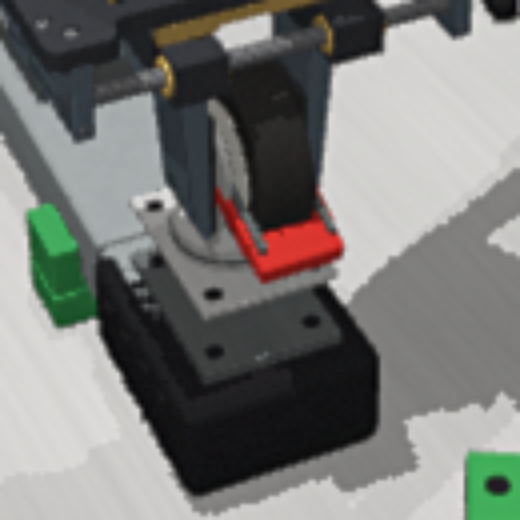

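The brake caster hangs level over the black pad: plate edges are parallel to the pad and plate hole (213,294) sits above pad hole (214,352). The spacer figures above used rows 10 px too high. Corrected, it lies at about (572,-198), on the pad centre. Lower.

Call:
{"name": "step_arm", "arguments": {
  "plan": [0.03,0,1.2,0,0,0,0,0,1,0,0,0,0,0,0.3,0,0,0,0,0,0,0,0,0,0,0,0,0,0,0]
}}

```text
time_s: 27.7
ee_pos: [602.4, 249.2, 114.9]
ee_rot: [-179.9, 0.0, 86.7]
force: [-0.3, 0.3, -4.2]
gripper_width: 35.9
gripper_force: 40.0
```

Call:
{"name": "step_arm", "arguments": {
  "plan": [0,0,0.2,0,0,0,0,0,0,0,0,0,0,0,0,0,0,0]
}}

```text
time_s: 27.95
ee_pos: [602.7, 249.3, 113.7]
ee_rot: [180.0, -0.0, 86.7]
force: [-0.2, -0.4, -4.8]
gripper_width: 35.7
gripper_force: 40.0
```

Call:
{"name": "step_arm", "arguments": {
  "plan": [0,0,0.15,0,0,0,0,0,0,0,0,0,0,0,0,0,0,0]
}}

```text
time_s: 28.2
ee_pos: [602.6, 249.2, 112.0]
ee_rot: [180.0, -0.0, 86.7]
force: [-0.4, -0.3, -3.4]
gripper_width: 36.1
gripper_force: 40.0
```

Call:
{"name": "step_arm", "arguments": {
  "plan": [0,0,0,0,0,0,0,0,0,0,0,0,0,0,0,0,0,0,0,0,0,0,0,0,0,0,0,0,0,0],
  "hand": 7.5
}}

```text
time_s: 28.62
ee_pos: [602.8, 249.4, 112.5]
ee_rot: [179.9, -0.0, 86.7]
force: [0.6, -0.2, -0.9]
gripper_width: 66.3
gripper_force: 0.0
```

Call:
{"name": "step_arm", "arguments": {
  "plan": [0,0,-1,0,0,0,0,0,-2,0,0,0,0,0,-3,0,0,0,0,0,-3,0,0,0,0,0,-2,0,0,0]
}}

```text
time_s: 29.03
ee_pos: [603.5, 249.6, 226.1]
ee_rot: [179.8, -0.1, 86.7]
force: [0.8, 0.2, 0.4]
gripper_width: 75.0
gripper_force: 0.0
```

```bash
python3 go.py 374,303,215,173.4,30 374,303,150,173.4,20
python3 -c "
from m import *
a=grab('scene')
cv2.imwrite('pics/p7.png',cv2.resize(a['img'][230:380,230:470,::-1],(800,500)))"
```

```text
at [603.5 249.6 226.1] [ 1.7976e+02 -1.2000e-01  8.6740e+01] q [21.5 25.4 78.9  0.  75.4 24.7] F [0.8 0.2 0.4] w 75.0 g 0.0 t 29.0333
-> 374,303,215,173.4,30
[0.31,-1.79,0.08,0,0,-0.116,0.51,-1.74,0.08,0,0,-0.116,0.71,-1.67,0.08,0,0,-0.116,0.9,-1.57,0.08,0,0,-0.116,1.08,-1.46,0.08,0,0,-0.116]
[1.24,-1.32,0.08,0,0,-0.116,1.38,-1.17,0.08,0,0,-0.116,1.51,-1,0.08,0,0,-0.116,1.61,-0.82,0.08,0,0,-0.116,1.7,-0.63,0.08,0,0,-0.116]
[1.76,-0.43,0.08,0,0,-0.116,1.8,-0.22,0.08,0,0,-0.116,1.81,-0.01,0.08,0,0,-0.116]
-> 374,303,150,173.4,20
[0.01,0,1.62,0.001,0.001,-0.001,0.01,0,1.62,0.001,0.001,-0.001,0,0,1.62,0.001,0.001,-0.001,0,0,1.62,0.001,0.001,-0.001]
```

View pics/p7.png

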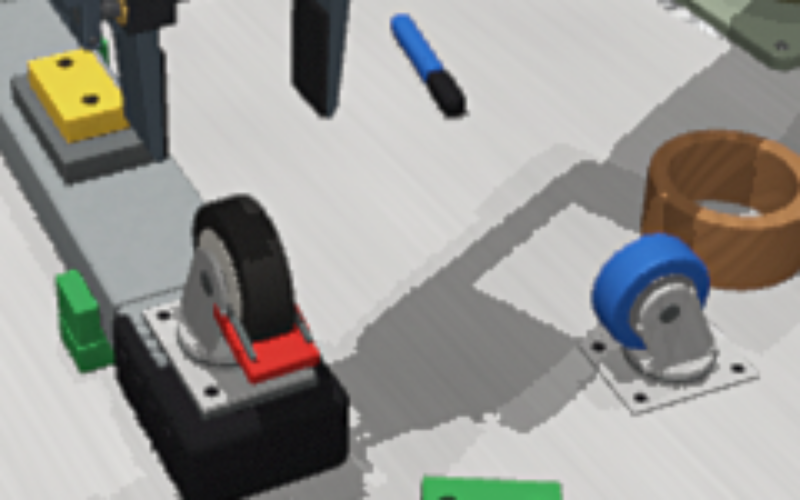

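Brake caster stands on the black pad, holes at (163,315) and (212,392). The blue caster stands free of the ring, so I go for it.

Call:
{"name": "step_arm", "arguments": {
  "plan": [0.31,-1.79,0.05,0,0,-0.116,0.51,-1.74,0.05,0,0,-0.116,0.71,-1.67,0.05,0,0,-0.116,0.9,-1.57,0.05,0,0,-0.116,1.08,-1.46,0.05,0,0,-0.116],
  "hand": 8.5
}}

```text
time_s: 29.5
ee_pos: [513.4, 269.8, 219.9]
ee_rot: [180.0, -0.0, 120.3]
force: [-0.1, -0.2, -0.7]
gripper_width: 85.0
gripper_force: 0.0
```

Call:
{"name": "step_arm", "arguments": {
  "plan": [1.24,-1.32,0.05,0,0,-0.116,1.38,-1.17,0.05,0,0,-0.116,1.51,-1,0.05,0,0,-0.116,1.61,-0.82,0.05,0,0,-0.116,1.7,-0.63,0.05,0,0,-0.116]
}}

```text
time_s: 29.92
ee_pos: [425.2, 290.5, 217.4]
ee_rot: [180.0, 0.0, 153.5]
force: [-0.3, 0.4, -0.4]
gripper_width: 85.0
gripper_force: 0.0
```

Call:
{"name": "step_arm", "arguments": {
  "plan": [1.76,-0.43,0.05,0,0,-0.116,1.8,-0.22,0.05,0,0,-0.116,1.81,0,0.05,0,0,-0.116,0,0,1.5,0,0,0,0,0,1.5,0,0,0]
}}

```text
time_s: 30.33
ee_pos: [372.8, 303.5, 186.6]
ee_rot: [179.8, 0.1, 173.2]
force: [0.3, 0.9, -0.1]
gripper_width: 85.0
gripper_force: 0.0
```

Call:
{"name": "step_arm", "arguments": {
  "plan": [0,0,2.2,0,0,0,0,0,2.2,0,0,0,0,0,2,0,0,0,0,0,0,0,0,0,0,0,0,0,0,0]
}}

```text
time_s: 30.75
ee_pos: [372.9, 302.6, 121.4]
ee_rot: [-179.9, -0.1, 173.1]
force: [0.9, 0.1, 1.0]
gripper_width: 84.8
gripper_force: 0.0
```

```bash
python3 go.py 374.3,302.7,43,173.4,15
```

```text
at [372.9 302.6 121.4] [-1.7995e+02 -6.0000e-02  1.7314e+02] q [ 37.7  15.6 110.7   0.   53.8 -45.5] F [0.9 0.1 1. ] w 84.8 g 0.0 t 30.75
-> 374.3,302.7,43,173.4,15
[-0.02,0,1.31,0,0,-0.001,-0.02,0,1.31,0,0,-0.001,-0.02,0,1.31,0,0,-0.001,-0.02,0,1.31,0,0,-0.001,-0.02,0,1.31,0,0,-0.001]
[-0.02,0,1.31,0,0,-0.001]
```

Call:
{"name": "step_arm", "arguments": {
  "plan": [-0.03,0,2,0,0,0,-0.03,0,2,0,0,0,0,0,2,0,0,0,0,0,1,0,0,0,0,0,0.6,0,0,0]
}}

```text
time_s: 31.17
ee_pos: [374.3, 303.2, 45.8]
ee_rot: [180.0, 0.0, 173.1]
force: [1.1, -0.0, -0.3]
gripper_width: 85.0
gripper_force: 0.0
```

Call:
{"name": "step_arm", "arguments": {
  "plan": [0,0,0.2,0,0,0,0,0,0,0,0,0,0,0,0,0,0,0]
}}

```text
time_s: 31.42
ee_pos: [374.6, 303.4, 44.6]
ee_rot: [179.9, 0.1, 173.1]
force: [-0.4, -0.6, -0.2]
gripper_width: 85.3
gripper_force: 0.0
```

Call:
{"name": "step_arm", "arguments": {
  "plan": [0,0,0,0,0,0,0,0,0,0,0,0,0,0,0,0,0,0,0,0,0,0,0,0,0,0,0,0,0,0],
  "hand": 0,
  "newtons": 40
}}

```text
time_s: 31.83
ee_pos: [373.9, 302.8, 43.6]
ee_rot: [180.0, 0.0, 173.1]
force: [-0.3, 0.3, -0.1]
gripper_width: 54.3
gripper_force: 0.0
```

Call:
{"name": "step_arm", "arguments": {
  "plan": [0,0,0,0,0,0,0,0,0,0,0,0,0,0,0,0,0,0,0,0,0,0,0,0]
}}

```text
time_s: 32.17
ee_pos: [373.3, 301.9, 43.4]
ee_rot: [-179.9, -0.1, 173.2]
force: [-0.1, -3.7, 2.8]
gripper_width: 35.9
gripper_force: 40.0
```

```bash
python3 go.py
```

```text
at [373.3 301.9  43.4] [-1.7989e+02 -6.0000e-02  1.7316e+02] q [ 3.76e+01  2.17e+01  1.16e+02 -1.00e-01  4.24e+01 -4.55e+01] F [-0.1 -3.7  2.8] w 35.9 g 40.0 t 32.1667
```

Call:
{"name": "step_arm", "arguments": {
  "plan": [0,0,-1.5,0,0,0,0,0,-2.3,0,0,0,0,0,-2.4,0,0,0,0,0,-2.4,0,0,0,0,0,-2.4,0,0,0]
}}

```text
time_s: 32.58
ee_pos: [373.4, 302.8, 153.9]
ee_rot: [180.0, -0.1, 173.1]
force: [0.6, 1.3, -3.8]
gripper_width: 35.8
gripper_force: 40.0
```

Call:
{"name": "step_arm", "arguments": {
  "plan": [0,0,-2.4,0,0,0,0,0,-2.4,0,0,0,0,0,0,0,0,0,0,0,0,0,0,0]
}}

```text
time_s: 32.92
ee_pos: [374.0, 303.2, 201.6]
ee_rot: [179.9, 0.1, 173.1]
force: [-0.4, 1.3, -5.4]
gripper_width: 35.9
gripper_force: 40.0
```

```bash
python3 go.py 572,-211.3,200,86.4,30 572,-211.3,150,86.4,20
```

```text
at [374.  303.2 201.6] [1.7989e+02 7.0000e-02 1.7313e+02] q [ 37.6  11.  103.8   0.   65.  -45.5] F [-0.4  1.3 -5.4] w 35.9 g 40.0 t 32.9167
-> 572,-211.3,200,86.4,30
[-1.36,-2.56,0.01,0,0,0.08,-1.56,-2.45,0.01,0,0,0.08,-1.75,-2.31,0.01,0,0,0.08,-1.93,-2.17,0.01,0,0,0.08,-2.1,-2.01,0.01,0,0,0.08]
[-2.25,-1.83,0.01,0,0,0.08,-2.39,-1.65,0.01,0,0,0.08,-2.51,-1.45,0.01,0,0,0.08,-2.62,-1.25,0.01,0,0,0.08,-2.71,-1.03,0.01,0,0,0.08]
[-2.79,-0.81,0.01,0,0,0.08,-2.84,-0.59,0.01,0,0,0.08,-2.88,-0.36,0.01,0,0,0.08,-2.9,-0.13,0.01,0,0,0.08,-2.9,0.11,0.01,0,0,0.08]
[-2.88,0.34,0.01,0,0,0.08,-2.85,0.57,0.01,0,0,0.08,-2.79,0.79,0.01,0,0,0.08,-2.72,1.01,0.01,0,0,0.08]
-> 572,-211.3,150,86.4,20
[0,0,1.67,0,-0.001,-0.002,0,0,1.67,0,-0.001,-0.002,0,0,1.67,0,-0.001,-0.002]
```

Call:
{"name": "step_arm", "arguments": {
  "plan": [-1.36,-2.56,0,0,0,0.08,-1.56,-2.45,0,0,0,0.08,-1.75,-2.31,0,0,0,0.08,-1.93,-2.17,0,0,0,0.08,-2.1,-2.01,0,0,0,0.08]
}}

```text
time_s: 33.33
ee_pos: [424.9, 165.8, 198.9]
ee_rot: [-179.8, -0.2, 150.0]
force: [1.1, -0.8, -2.6]
gripper_width: 35.8
gripper_force: 40.0
```

Call:
{"name": "step_arm", "arguments": {
  "plan": [-2.25,-1.83,0,0,0,0.08,-2.39,-1.65,0,0,0,0.08,-2.51,-1.45,0,0,0,0.08,-2.62,-1.25,0,0,0,0.08,-2.71,-1.03,0,0,0,0.08]
}}

```text
time_s: 33.75
ee_pos: [477.0, 30.6, 198.8]
ee_rot: [-179.8, -0.2, 127.1]
force: [0.0, 0.6, -3.9]
gripper_width: 35.7
gripper_force: 40.0
```

Call:
{"name": "step_arm", "arguments": {
  "plan": [-2.79,-0.81,0,0,0,0.08,-2.84,-0.59,0,0,0,0.08,-2.88,-0.36,0,0,0,0.08,-2.9,-0.13,0,0,0,0.08,-2.9,0.11,0,0,0,0.08]
}}

```text
time_s: 34.17
ee_pos: [529.2, -104.5, 198.4]
ee_rot: [-179.8, -0.2, 104.1]
force: [0.9, 0.1, -3.9]
gripper_width: 36.2
gripper_force: 40.0
```

Call:
{"name": "step_arm", "arguments": {
  "plan": [-2.88,0.34,0,0,0,0.08,-2.85,0.57,0,0,0,0.08,-2.79,0.79,0,0,0,0.08,-2.72,1.01,0,0,0,0.08,0,0,0,0,0,0]
}}

```text
time_s: 34.58
ee_pos: [572.8, -216.5, 197.8]
ee_rot: [-179.9, 0.1, 85.7]
force: [0.4, 0.1, -3.7]
gripper_width: 35.8
gripper_force: 40.0
```

Call:
{"name": "step_arm", "arguments": {
  "plan": [0,0,1.5,0,0,0,0,0,2,0,0,0,0,0,1.5,0,0,0,0,0,0,0,0,0,0,0,0,0,0,0]
}}

```text
time_s: 35.0
ee_pos: [570.4, -210.9, 148.7]
ee_rot: [-179.7, -0.1, 86.1]
force: [0.5, -0.3, -3.3]
gripper_width: 35.8
gripper_force: 40.0
```

```bash
python3 go.py 572,-211.3,122,86.4,15
python3 -c "
from m import *
a=grab('scene')
cv2.imwrite('pics/p8.png',cv2.resize(a['img'][150:260,170:280,::-1],(520,520)))"
```

```text
at [ 570.4 -210.9  148.7] [-1.797e+02 -1.200e-01  8.607e+01] q [-21.4  24.7  91.6   0.   64.  -17.5] F [ 0.5 -0.3 -3.3] w 35.8 g 40.0 t 35.0
-> 572,-211.3,122,86.4,15
[-0.02,0.09,1.34,-0.003,-0.001,-0.003,-0.01,0.08,1.34,-0.003,-0.001,-0.003]
```

View pics/p8.png

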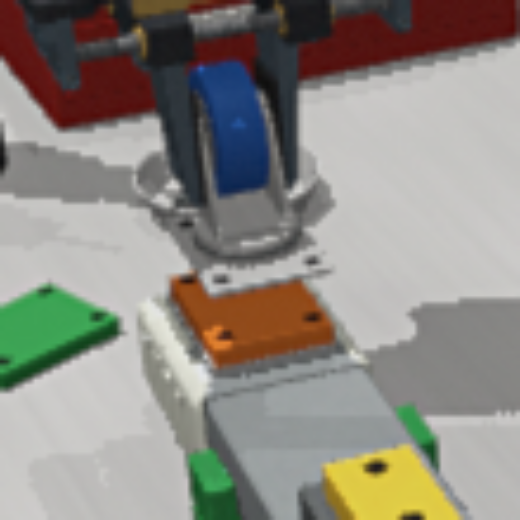

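The plain caster hangs level, its holes (221,280) and (310,262) straight above the spacer's (225,335) and (313,318). Lower.

Call:
{"name": "step_arm", "arguments": {
  "plan": [0,0.05,1.2,0,0,0,0,0,1,0,0,0,0,0,0.3,0,0,0,0,0,0,0,0,0,0,0,0,0,0,0]
}}

```text
time_s: 35.47
ee_pos: [572.5, -211.8, 126.6]
ee_rot: [180.0, -0.0, 86.1]
force: [-0.4, 0.3, -4.3]
gripper_width: 35.8
gripper_force: 40.0
```

Call:
{"name": "step_arm", "arguments": {
  "plan": [0,0,0,0,0,0,0,0,0,0,0,0]
}}

```text
time_s: 35.63
ee_pos: [572.7, -212.0, 127.1]
ee_rot: [179.9, 0.0, 86.0]
force: [0.1, 0.1, -2.0]
gripper_width: 35.7
gripper_force: 40.0
```

Call:
{"name": "step_arm", "arguments": {
  "plan": [0,0,0.3,0,0,0,0,0,0.2,0,0,0,0,0,0,0,0,0,0,0,0,0,0,0]
}}

```text
time_s: 35.97
ee_pos: [572.4, -211.9, 121.4]
ee_rot: [180.0, -0.0, 86.0]
force: [0.5, 0.3, -3.2]
gripper_width: 36.0
gripper_force: 40.0
```

Call:
{"name": "step_arm", "arguments": {
  "plan": [0,0,0,0,0,0,0,0,0,0,0,0,0,0,0,0,0,0,0,0,0,0,0,0,0,0,0,0,0,0],
  "hand": 7.5
}}

```text
time_s: 36.38
ee_pos: [572.5, -211.9, 121.7]
ee_rot: [180.0, 0.0, 86.0]
force: [0.4, 0.7, -0.3]
gripper_width: 66.4
gripper_force: 0.0
```

Call:
{"name": "step_arm", "arguments": {
  "plan": [0,0,-1,0,0,0,0,0,-2,0,0,0,0,0,-3,0,0,0,0,0,-3,0,0,0,0,0,-2,0,0,0]
}}

```text
time_s: 36.8
ee_pos: [573.2, -212.2, 235.3]
ee_rot: [179.8, 0.1, 86.0]
force: [0.8, -0.5, 0.8]
gripper_width: 74.8
gripper_force: 0.0
```

Call:
{"name": "step_arm", "arguments": {
  "plan": [0,-3,0,0,0,0,0,-4,0,0,0,0,0,-4,0,0,0,0,0,-4,0,0,0,0,0,-3,0,0,0,0]
}}

```text
time_s: 37.22
ee_pos: [389.8, -198.7, 232.1]
ee_rot: [-180.0, 0.0, 86.1]
force: [-0.7, -0.9, 0.1]
gripper_width: 74.7
gripper_force: 0.0
```

Call:
{"name": "step_arm", "arguments": {
  "plan": [-3,0,0,0,0,0,-3,0,0,0,0,0,-2,0,0,0,0,0,0,0,0,0,0,0,0,0,0,0,0,0]
}}

```text
time_s: 37.63
ee_pos: [387.2, -279.7, 232.0]
ee_rot: [180.0, -0.0, 85.9]
force: [0.2, 0.9, 0.4]
gripper_width: 74.8
gripper_force: 0.0
```

```bash
python3 -c "
from m import *
a=grab('scene','s9.png');b=grab('top')
def c(f,x,y,h): return cv2.resize(f['img'][y-h:y+h,x-h:x+h,::-1],(300,300),interpolation=cv2.INTER_CUBIC)
cv2.imwrite('pics/p9.png',np.vstack([np.hstack([c(a,298,330,40),c(a,222,210,40)]),np.hstack([c(b,215,165,35),c(b,424,182,35)])]))"; python3 go.py
```

```text
at [ 387.2 -278.5  231.7] [ 1.800e+02 -4.000e-02  8.605e+01] q [-37.1   9.3 101.4   0.   69.3 -33.2] F [0.1 0.3 0.1] w 75.1 g 0.0 t 37.7333
```

View pics/p9.png

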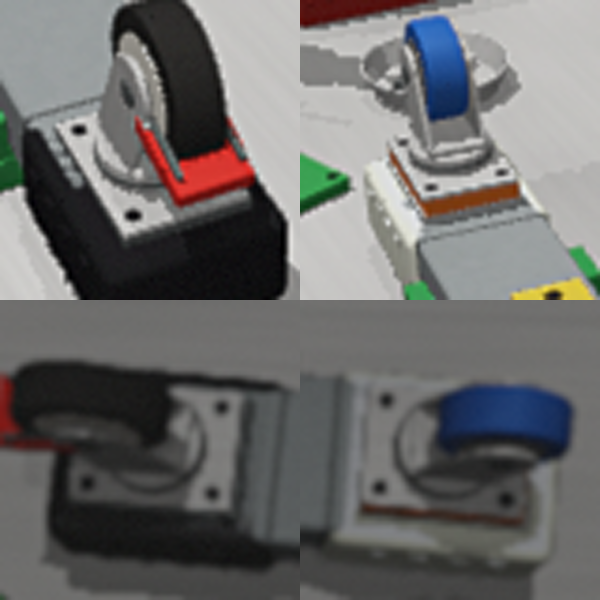

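```bash
python3 -c "
from m import *
b=grab('top')
for o,q,z in(((180,130),[(88,184),(221,107),(212,193)],70),((389,147),[(86,99),(206,198),(80,187)],82)):
    w=[atz(b,ref(b,np.array(o)+np.array(p)/4.286-.38,2),z) for p in q];print(np.round(w,1).tolist(),'cen',np.round((w[0]+w[1])/2,1),'yaw',np.degrees(np.arctan2(*(w[2]-w[0 if z==70 else 1])[[1,0]])))"
```

```text
[[582.6, 273.4, 70.0], [622.9, 209.2, 70.0], [578.9, 211.6, 70.0]] cen [602.7 241.3  70. ] yaw -93.43028398131705
[[597.2, -166.3, 82.0], [549.1, -224.9, 82.0], [553.3, -163.2, 82.0]] cen [ 573.1 -195.6   82. ] yaw 86.03509236766742
```

All placements measure within about 5 mm and 1°, and the arm is clear. Handing in.

```bash
python3 -c "
from workcell import env
print(env.job_done())"
```

```text
the job is handed in; nothing more can be done
None
```

I placed all five parts on the foot and handed the job in at about 38 s. By the camera measurements each is centred within 5 mm, and those I checked for angle are square to within about 1°; the hand-in did not return a verdict.

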